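# Hang the tip-waste pail on the bench rail

## Task

Take the steel S-hook out of its grey holder and hang it over the bench rail, on the stretch to the right of the orange stop plate (as the robot sees it), then hang the blue pail by its bail from the hook's lower curl. Finish with the hook slid along the rail right up against the stop plate and the pail hanging free from it, at rest; leave the other things on the bench where they are.

Things in the scene. Friction and masses are not known exactly. Their poses are not given: they have to be found in the camera images.
- rail: fixed stand: round steel bar (12 mm diameter) along its own y, axis 270 mm above the bench, held by two upright posts (14 mm diameter, feet 68 mm wide, black joint bosses 24 mm wide at bar level) at y = +170 and -170 mm. Origin on the bench under the bar's middle; its -x side faces the robot (turned at most 0.15 rad)
- rail_mid (a point): middle of the rail bar, on its axis; axes as rail (y along the bar, z up)
- stop_plate: orange disc, 90 mm diameter, 8 mm thick, fixed square on the rail bar. Origin at its centre on the bar's axis; y along the bar (faces at y = -4 and +4 mm; a hub of 26 mm diameter on the +y face ends at y = 22 mm). It sits 30 to 90 mm to the left (+y) of the rail's middle; the hook belongs on its -y side
- hook_block: fixed grey holder block, 86 x 56 x 53 mm (x, y, z), with a slot 62 mm long (x), 14 mm wide (y) and 45 mm deep from the top, in which the S-hook's lower curl stands. Origin under its centre. Found on the robot's left or right, trading places with the pail
- hook_center (a point): centre of the loose S-hook, bent from flat steel bar 12 mm wide (its own y) and 5 mm thick, red tips (8 mm thick); 133 mm tall (z), 57 mm wide (x), 90 g. Starts upright in the holder, centre 74.5 mm above the bench, axes parallel to the holder's. Its upper mouth opens to +x (away from the robot), its lower mouth to -x (towards the robot)
- hook_grip (a point): on the S-hook's straight upper leg (-x side, 26 mm from the centre plane, 30 mm above the hook's centre): a place to grip it from above, across the 12 mm width (along y); axes as the hook's. The hanging hook slides along the bar when pushed with a few newtons (friction about that of steel on steel) and stays where it is left
- hook_top_seat (a point): the point inside the S-hook's upper curl where the rail's axis lies when the hook hangs (55.5 mm above hook_center); axes as the hook's
- hook_low_seat (a point): the point in the S-hook's lower curl where the axis of the pail's bail lies when the pail hangs (58.5 mm below hook_center); axes as the hook's
- s_hook: S-hook, origin at its centre. Bar centre line in its x-z plane (mm): free upper tip (26, 30), leg up to (26, 38), half ring of radius 26 about (0, 38), straight leg from (-26, 38) down to (-26, 18), slanting bar to (26, -18), leg to (26, -38), half ring about (0, -38), leg from (-26, -38) up to the free lower tip (-26, -30)
- pail: loose blue plastic pail, 74 mm wide at the rim, 60 mm tall, 140 g, origin under its centre, with a rigid steel bail (rod 6 mm thick, does not fold) arching in the pail's own y-z plane, 88 mm wide at the ears, its top at z = 105 mm, and a handle like a jug's on its -x side (towards the robot)
- pail_handle (a point): middle of the upright grip bar of the pail's handle (bar 15 mm in x, 12 mm wide in y, 48 mm tall), 66 mm in front (-x) of the pail's axis and 36 mm above its underside; to be gripped across y; axes as the pail's
- pail_bail (a point): top of the bail, on the rod's axis, 105 mm above the pail's underside on the pail's axis; the rod runs along y there; axes as the pail's
- bottle_right: white plastic bottle, 62 mm wide, 121 mm tall, standing on the right; origin under its centre. Bystander
- bottle_left: clear bottle with a blue cap, 56 mm wide, 106 mm tall, standing on the left; origin under its centre. Bystander
- small_beaker: glass beaker, 56 mm wide, 70 mm tall, far left; origin under its centre. Bystander
- tip_box: pipette tip rack, 62 x 92 x 50 mm, near the middle front edge; origin under its centre. Bystander
- dish: flat round dish, 60 mm wide, 15 mm tall, in front of the rail; origin under its centre. Bystander
- lamp: glass lamp tube with a black base lying along its own y, 38 x 166 x 38 mm, near the front edge; origin under its middle. Bystander
Mind the look-alikes: they are no part of the job. Leave any green look-alike of the s_hook alone.

How it is judged:
On the way, in this order (a step that is already met when the one before it is completed fails the run):
1. the S-hook hangs from the rail, to the right of the stop plate, let go (x of hook_top_seat in the frame of rail_mid between -0.012 and 0.012 m and z of hook_top_seat in the frame of rail_mid between -0.007 and 0.007 m and contact force between s_hook and rail above 0.3 N and angle between hook_top_seat's own z axis and vertical below 0.2 rad and contact force between the fingers and s_hook below 0.1 N and y of hook_top_seat in the frame of stop_plate below 0 m), for 0.2 s.
2. the pail hangs by its bail from the hook's lower curl, let go (all of step 1 and x of pail_bail in the frame of hook_low_seat between -0.015 and 0.015 m and y of pail_bail in the frame of hook_low_seat between -0.016 and 0.016 m and z of pail_bail in the frame of hook_low_seat between -0.006 and 0.01 m and contact force between pail and s_hook above 0.4 N and angle between pail_bail's own z axis and vertical below 0.3 rad and contact force between the fingers and pail below 0.1 N), for 0.2 s.
At the end, for the whole second after the job is handed in: Hook hangs upright (0.2 rad) on the rail, seat within 12 mm across and 7 mm in height of its axis, middle at most 18 mm right of the plate's middle; bail top within 15 mm (x), 16 (y), -6 to +10 (z) of the low seat, pail upright (0.3 rad); each bears on its support, at rest (0.05, 0.08 m/s), let go (all of step 2 and y of hook_top_seat in the frame of stop_plate above -0.018 m and linear speed of s_hook below 0.05 m/s and linear speed of pail below 0.08 m/s); the robot touches nothing.
It fails at once if a bystander (bottle, beaker, tip rack, dish or lamp) shifted by more than 30 mm (distance of any of bottle_right, bottle_left, small_beaker, tip_box, dish, lamp from where it was at the start of the episode above 0.03 m).
It also fails if it takes over 72 s, if anything falls off the work surface, if the arm or the gripper's body presses on something with over 40 N, if the wrist force passes 120 N, or if a joint passes its speed limit or range.

## Robot

A 6-joint arm with a two-finger parallel gripper is mounted at the origin on a cart in front of the work surface, level with it; the furniture and walls round the work are solid. World frame = base frame: x ahead of the robot, y to its left, z up, the work surface at z = 0. Lengths are in m, angles in rad, forces in N, time in s.
With the tool pointing down it reaches from about 0.35 to 0.775 m from the base axis. Payload 5.5 kg.
Tool frame: the origin (TCP) lies at the very end of the fingers, on their centre line; the grasp point (between the pads) lies 19 mm behind it; x points along the fingers, y is the direction in which the jaws open and shut, and the axes are right-handed (so a half turn about x gives the same grasp; the last joint's range is limited). The gripper opens to 85 mm and grips with 20 to 120 N. Pads are 22 mm wide; open, the fingers measure 114 mm over their backs; the gripper's body (76 mm by 85 mm) begins 54 mm behind the grasp point. The pads swing forward as they close: fully open they stand 13 mm farther back than shut.
Start: joints at [0.977, 0.313, 0.046, 1.304, 0, 1.431], TCP at [0.252, 0.517, 0.231] pointing down, gripper open.
Joint ranges: [-2.76, 2.76], [-0.86, 1.69], [-1.03, 1.26], [-2.2, 2.34], [-1.47, 1.5], [-3.14, 3.14]. Speed limits (rad/s): [2.57, 2.57, 3.14, 3.14, 3.14, 3.14].

## Interface

Orientations are given as a unit quaternion [w, x, y, z].
In Python, from station import observe, read_camera, sign_off gives the robot as it stands. The module is installed in compiled form; this text tells all that it offers.
- The arm moves only by the tool carry_out, never from a script. Its argument "increments" is a list of rows, each a list of 6 numbers: the shift along the world's x, y, z in cm, then the turn, a rotation vector about the world's x, y, z in rad. In form: [[x, y, z, rx, ry, rz], ...]. A call has 1 to 5 rows; each row is the pose to reach, as a shift and turn from the pose measured when the call began; what a row does not reach only later rows make up. A row lasts 1/12 s, in which the tool goes at most 41.7 mm and 7.16 degrees, less where a joint would pass 70% of its speed; a pose out of reach is approached as far as the arm can. A call with a gripper value outside its range is refused whole. "jaw" is the finger opening in cm, from 0 to 8.54, set as the call begins (left out, the last holds). The fingers move at their own pace and stop on an object; "squeeze" is the grip in N (left out, the last holds). Time passes only in rows, so rows that repeat a pose let the fingers close. It gives the time, the measured TCP pose, the force and the opening at its end, in the units of the state.
- observe(): the state, without advancing time (a new reading comes with each control period).
- read_camera(name): name is "side" or "top"; returns a dict with "img" (420x560x3 uint8, blue, green, red), "z_map" (420x560 float32, m along the optical axis (not along the pixel's ray), 0 where there is no reading), "K" (3x3 intrinsics, pixels), "cam_to_world" (4x4, takes a point from camera to world coordinates). Camera axes: x right, y down, z forward; pixel columns grow to the right and rows downward; lengths in m; the calibration is good to about 2 mm. A picture is of the moment at which its call begins.
- sign_off(): hands the job in, once; it reports no verdict.
The state is a dict: "time_s": time; "qpos": joint angles; "joint_velocities": joint speeds; "effort": joint torques, N m; "ee_pos": TCP position; "tool_rot": TCP orientation; "contact_force": force on the tool from outside, world axes, zero at the start; "torque": the same for the moment, N m; "opening": opening from 0.0 (shut) to 1.0 (fully open).
Only numpy, scipy, OpenCV 4.12 (cv2) and the standard library are available. Lean on these libraries where they do the work, as an engineer would, in place of code of your own. Each camera call takes 0.05 s, during which the arm holds its last target.

## Working session

There is one attempt and no reset: what is moved stays moved. The work goes in short steps, Python scripts to look and compute and a tool call to move; the robot and the scene stay as the last step left them, time stands still between calls to the robot, and variables do not carry over. Pictures are saved under pics/ and viewed, and the job is handed in when it is done.

Besides the shell and the picture viewer there is one more tool, called after ">>>" as a command line: name --pt "numbers of a row" for each row, then --argument value for the rest. carry_out: Moves the arm, as the interface text tells. Its arguments: {"type":"object","properties":{"increments":{"type":"array","items":{"type":"array","items":{"type":"number"}}},"jaw":{"type":"number"},"squeeze":{"type":"number"}},"required":["increments"]}

```bash
mkdir -p pics; cat > h.py <<'E'
import numpy as np, cv2
from station import observe, read_camera
def snap(n,tag):
    c=read_camera(n); cv2.imwrite(f'pics/{tag}.png',c['img']); np.savez(f'{tag}.npz',**c); return c
def pts(c):
    K=c['K'];z=c['z_map'];v,u=np.indices(z.shape)
    p=np.stack([(u-K[0,2])/K[0,0]*z,(v-K[1,2])/K[1,1]*z,z,np.ones_like(z)],-1)@c['cam_to_world'].T
    return p[...,:3]
def proj(c,P):
    T=np.linalg.inv(c['cam_to_world']);q=T[:3,:3]@np.asarray(P)+T[:3,3];q=c['K']@q;return q[:2]/q[2]
E
python3 - <<'E'
from h import *
for n in('side','top'):
    c=snap(n,n+'0');print(n,c['K'].round(1).tolist(),c['cam_to_world'].round(3).tolist())
s=observe();print({k:np.round(v,3).tolist() for k,v in s.items()})
E
```

```text
side [[437.0, 0.0, 281.0], [0.0, 437.0, 201.5], [0.0, 0.0, 1.0]] [[0.894, -0.252, 0.37, 0.017], [-0.448, -0.518, 0.729, -0.91], [0.008, -0.818, -0.576, 0.9], [0.0, 0.0, 0.0, 1.0]]
top [[496.0, 0.0, 286.5], [0.0, 496.0, 202.1], [0.0, 0.0, 1.0]] [[0.022, -0.987, 0.158, 0.242], [-1.0, -0.025, -0.015, 0.035], [0.019, -0.158, -0.987, 1.639], [0.0, 0.0, 0.0, 1.0]]
{'time_s': 0.1, 'qpos': [0.977, 0.314, 0.045, 1.304, 0.0, 1.431], 'joint_velocities': [0.001, -0.002, 0.002, -0.002, -0.0, -0.002], 'effort': [0.003, -48.172, 29.924, 0.013, -0.0, -0.0], 'ee_pos': [0.252, 0.516, 0.231], 'tool_rot': [0.689, 0.159, 0.689, -0.16], 'contact_force': [-0.611, 0.807, 0.218], 'torque': [-0.014, -0.048, 0.051], 'opening': 1.001}
```

View pics/side0.png

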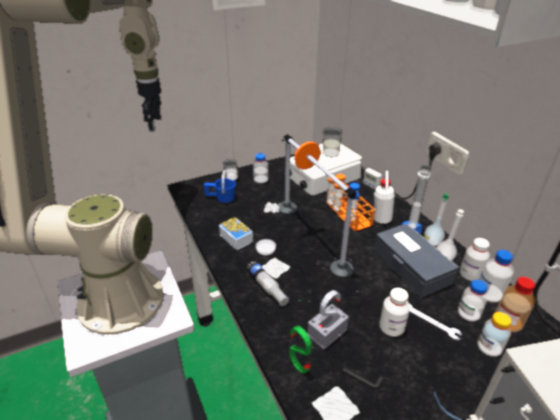

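View pics/top0.png

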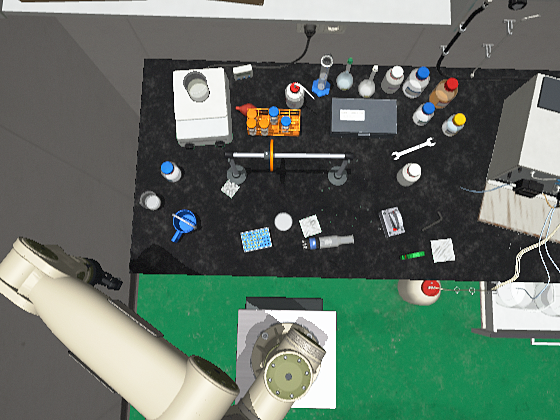

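The picture candidates for the hook are the steel S-hook in its grey holder (side (330,300), top (392,221)), and the green look-alike (side (300,348), top (412,255)). I choose the steel one in the holder. The only blue pail is at side (224,190), top (185,222); other blue items are bottle caps. I'll check these in close crops.

```bash
python3 - <<'E'
from h import *
s=dict(np.load('side0.npz'));t=dict(np.load('top0.npz'))
def crop(c,u,v,w,h): return cv2.resize(c['img'][v:v+h,u:u+w],(390,290),interpolation=cv2.INTER_CUBIC)
a=np.vstack([np.hstack([crop(s,280,280,80,60),crop(t,360,195,80,60)]),np.hstack([crop(s,190,165,80,60),crop(t,150,190,80,60)])])
cv2.imwrite('pics/crop0.png',a)
cv2.imwrite('pics/rail0.png',np.hstack([crop(s,270,120,110,82),crop(t,215,125,160,120)]))
E
```

```text
(no output)
```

View pics/crop0.png

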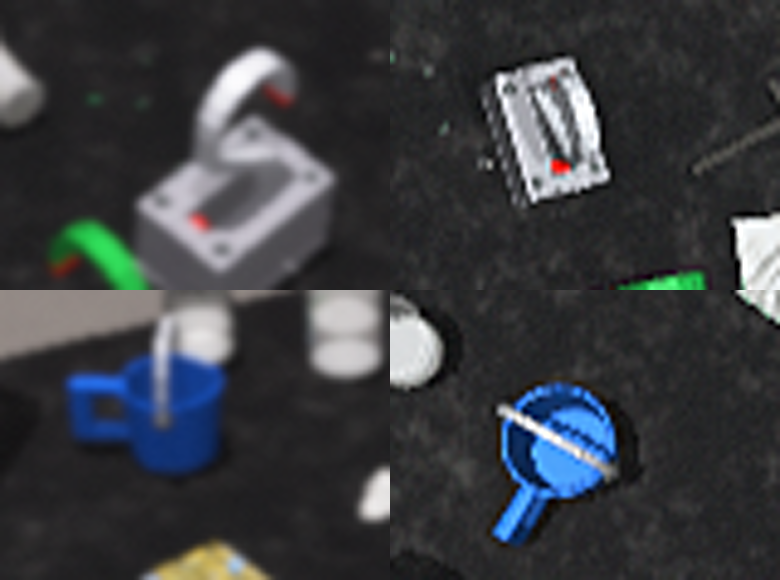

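View pics/rail0.png

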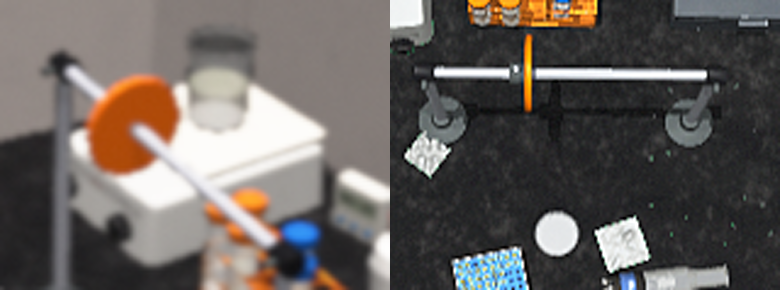

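The crops confirm the steel hook with red tips in the grey block (top (392,221)), the pail with its handle pointing at the robot, and the plate with its hub on the left. Next I'll measure them.

```bash
python3 - <<'E'
from h import *
s=dict(np.load('side0.npz'));t=dict(np.load('top0.npz'))
np.set_printoptions(precision=4,suppress=True)
for n,c,boxes in (('top',t,dict(hold=(375,200,412,242),pail=(165,200,205,248),rail=(222,135,362,180))),('side',s,dict(hold=(300,282,355,350),pail=(200,165,245,205),rail=(275,130,365,200)))):
    P=pts(c);hsv=cv2.cvtColor(c['img'],cv2.COLOR_BGR2HSV);H,S,V=[hsv[...,i].astype(int) for i in range(3)]
    def box(b):
        m=np.zeros(H.shape,bool);u0,v0,u1,v1=boxes[b];m[v0:v1,u0:u1]=1;return m&(c['z_map']>0)
    m=box('hold')&(S<60)&(V>90)&(abs(P[...,2]-.053)<.006)
    q=P[m]; print(n,'holder top',q.mean(0),m.sum(),cv2.minAreaRect((q[:,:2]*1000).astype(np.float32)))
    m=box('hold')&(S<60)&(P[...,2]>.07)
    q=P[m];print(' hook',q.mean(0),q.min(0),q.max(0),m.sum(),cv2.minAreaRect((q[:,:2]*1000).astype(np.float32)))
    if len(q)>5:
        for lo in np.arange(.07,.15,.01):
            k=q[(q[:,2]>lo)&(q[:,2]<lo+.01)]
            if len(k):print('   z',lo,k.mean(0),len(k))
    m=box('pail')&(H>100)&(H<125)&(S>120)
    q=P[m];print(' pail',q.min(0),q.max(0),m.sum())
    for lo in np.arange(0,.07,.01):
        k=q[(q[:,2]>lo)&(q[:,2]<lo+.01)]
        if len(k):print('   z',lo,k.mean(0),k.min(0)[:2],k.max(0)[:2],len(k))
    m=box('pail')&(S<60)&(V>110)&(P[...,2]>.045)
    q=P[m];print(' bail',q.mean(0),m.sum());i=np.argsort(-q[:,2])[:8];print(q[i].mean(0));
    if len(q)>3: print(np.linalg.svd(q[:,:2]-q[:,:2].mean(0))[2][0])
    m=box('rail')&(H>5)&(H<18)&(S>150)&(P[...,2]>.2)
    q=P[m];print(' plate',q.mean(0),q.min(0),q.max(0),m.sum(),np.linalg.svd(q-q.mean(0))[2][2])
    m=box('rail')&(S<60)&(V>140)&(abs(P[...,2]-.27)<.012)
    q=P[m];vx,vy,x0,y0=cv2.fitLine(q[:,:2].astype(np.float32),cv2.DIST_HUBER,0,.001,.001).ravel()
    print(' rail',vx,vy,x0,y0,q[:,2].mean(),q.min(0),q.max(0),len(q))
    m=box('rail')&(V<70)&(abs(P[...,2]-.275)<.02);q=P[m]
    if len(q):
      for sg in (-1,1):
        k=q[(q[:,1]-y0)*sg>0.05]
        if len(k):print('  boss',k.mean(0),len(k))
E
```

```text
top holder top [ 0.4386 -0.3261  0.0524] 225 ((440.7496032714844, -332.42919921875), (86.27555847167969, 56.14889907836914), 15.675423622131348)
 hook [ 0.4376 -0.3336  0.1158] [ 0.4132 -0.3475  0.0718] [ 0.4683 -0.3202  0.1439] 122 ((441.3284912109375, -332.74249267578125), (58.44535446166992, 13.495957374572754), 17.301570892333984)
   z 0.07 [ 0.4434 -0.332   0.0752] 17
   z 0.08 [ 0.4297 -0.3358  0.0846] 19
   z 0.09 [ 0.4318 -0.3329  0.0945] 4
   z 0.09999999999999999 [ 0.4145 -0.3351  0.1009] 1
   z 0.10999999999999999 [ 0.4221 -0.3377  0.1144] 7
   z 0.11999999999999998 [ 0.4355 -0.3355  0.1261] 18
   z 0.12999999999999998 [ 0.4409 -0.3324  0.1353] 37
   z 0.13999999999999996 [ 0.4438 -0.332   0.1416] 19
 pail [ 0.3586  0.3022 -0.0097] [0.4726 0.3893 0.1081] 481
   z 0.0 [0.4281 0.3425 0.0049] [0.3744 0.3135] [0.472  0.3801] 166
   z 0.01 [0.4163 0.3491 0.0145] [0.3674 0.3065] [0.4538 0.3686] 51
   z 0.02 [0.4153 0.351  0.0243] [0.3599 0.3044] [0.4557 0.3704] 31
   z 0.03 [0.4288 0.3525 0.0353] [0.3628 0.3155] [0.4546 0.3714] 26
   z 0.04 [0.4224 0.3513 0.0453] [0.3586 0.3129]
[... 1461 characters left out ...]
01 0.3333 0.0248] [0.3607 0.2972] [0.456  0.3685] 71
   z 0.03 [0.4123 0.3377 0.0354] [0.3584 0.2992] [0.4553 0.3711] 80
   z 0.04 [0.4233 0.3354 0.0449] [0.3617 0.2985] [0.4619 0.3716] 81
   z 0.05 [0.4132 0.3414 0.055 ] [0.3603 0.2931] [0.4618 0.3725] 106
   z 0.06 [0.412  0.3352 0.0618] [0.3632 0.2965] [0.4615 0.3729] 46
 bail [0.4603 0.3923 0.0694] 89
[0.4241 0.3306 0.109 ]
[-0.5343 -0.8453]
 plate [0.5884 0.0547 0.2803] [ 0.5501 -0.1627  0.2343] [0.6333 0.0618 0.318 ] 435 [-0.0632  0.9973 -0.0382]
 rail 0.01393078 -0.99990296 0.5933213 -0.01742991 0.27573870891274493 [ 0.5875 -0.1417  0.2603] [0.6416 0.1696 0.2809] 271
  boss [ 0.5933 -0.1662  0.2766] 70
  boss [0.5864 0.1774 0.2784] 25
```

```bash
cat >> h.py <<'E'
from scipy.spatial.transform import Rotation as R
def toolR(s=None):
    s=s or observe();q=s['tool_rot'];return R.from_quat([q[1],q[2],q[3],q[0]])
def goal(pos,yaw,pitch=np.pi/2):
    "tool x = pitched down by pitch from horizontal heading yaw; jaw axis y horizontal"
    x=np.array([np.cos(yaw)*np.cos(pitch),np.sin(yaw)*np.cos(pitch),-np.sin(pitch)])
    y=np.array([-np.sin(yaw),np.cos(yaw),0])
    s=observe();best=None
    for sg in (1,-1):
        M=R.from_matrix(np.stack([x,sg*y,np.cross(x,sg*y)],1));rv=(M*toolR(s).inv()).as_rotvec()
        print('shift cm',((np.array(pos)-s['ee_pos'])*100).round(2),'turn',rv.round(3),'deg',np.degrees(np.linalg.norm(rv)).round(1))
    print('t',round(s['time_s'],2),'pos',np.round(s['ee_pos'],4),'F',np.round(s['contact_force'],1),'op',round(s['opening'],3),'q',np.round(s['qpos'],2))
E
python3 - <<'E'
from h import *
print(toolR().as_matrix().round(3))
goal([.4165,-.3408,.24],.273)
E
```

```text
[[-0.001  0.438  0.899]
 [-0.001  0.899 -0.438]
 [-1.    -0.002 -0.   ]]
shift cm [ 16.47 -85.72   0.95] turn [ 0.002 -0.     0.727] deg 41.6
shift cm [ 16.47 -85.72   0.95] turn [-0.000e+00 -2.000e-03 -2.415e+00] deg 138.4
t 0.1 pos [0.2518 0.5164 0.2305] F [-0.6  0.8  0.2] op 1.001 q [0.98 0.31 0.05 1.3  0.   1.43]
```

>>> carry_out --pt "2 -3.5 1 0 0 0.03" --pt "4 -7 2 0 0 0.07" --pt "6 -10.5 4 0 0 0.1" --pt "8 -14 6 0 0 0.14" --pt "10 -17.5 7 0 0 0.18"

```text
time_s: 0.52
ee_pos: [0.3492, 0.3456, 0.3001]
tool_rot: [0.701, 0.095, 0.701, -0.096]
contact_force: [1.6, -0.3, 0.6]
opening: 1.002
```

>>> carry_out --pt "2 -3.5 0 0 0 0.03" --pt "4 -7 0 0 0 0.07" --pt "5 -11 0 0 0 0.1" --pt "6 -15 0 0 0 0.14" --pt "7 -19 0 0 0 0.18"

```text
time_s: 0.93
ee_pos: [0.4191, 0.1537, 0.2998]
tool_rot: [0.706, 0.031, 0.706, -0.032]
contact_force: [0.1, -0.0, -0.2]
opening: 0.999
```

>>> carry_out --pt "0 -4 0 0 0 0.03" --pt "0 -8 0 0 0 0.07" --pt "0 -12 0 0 0 0.1" --pt "0 -16 0 0 0 0.14" --pt "0 -20 0 0 0 0.18"

```text
time_s: 1.35
ee_pos: [0.4184, -0.0481, 0.2996]
tool_rot: [0.706, -0.033, 0.706, 0.033]
contact_force: [0.7, 0.5, 0.2]
opening: 1.002
```

```bash
python3 -c "
from h import *
goal([.4165,-.3408,.22],.273)"
```

```text
shift cm [ -0.19 -29.27  -7.96] turn [ 0.001 -0.     0.18 ] deg 10.3
shift cm [ -0.19 -29.27  -7.96] turn [-0.000e+00 -1.000e-03 -2.962e+00] deg 169.7
t 1.35 pos [ 0.4184 -0.0481  0.2996] F [0.7 0.5 0.2] op 1.002 q [-0.3   0.   -0.16  1.41 -0.   -0.4 ]
```

>>> carry_out --pt "0 -4 0 0 0 0.04" --pt "0 -8 0 0 0 0.08" --pt "0 -12 0 0 0 0.12" --pt "-0.1 -16 -1.5 0 0 0.15" --pt "-0.1 -20 -3 0 0 0.18" --jaw 4

```text
time_s: 1.77
ee_pos: [0.4172, -0.2484, 0.2705]
tool_rot: [0.701, -0.097, 0.7, 0.096]
contact_force: [0.9, -1.1, -0.7]
opening: 0.47
```

>>> carry_out --pt "0 -4 -1.5 0 0 0" --pt "-0.1 -8 -3 0 0 0" --pt "-0.1 -9.2 -4.5 0 0 0" --pt "-0.1 -9.2 -5 0 0 0" --pt "-0.1 -9.2 -5 0 0 0"

```text
time_s: 2.18
ee_pos: [0.4148, -0.34, 0.2181]
tool_rot: [0.7, -0.095, 0.701, 0.097]
contact_force: [-0.5, 0.8, 0.1]
opening: 0.468
```

```bash
python3 - <<'E'
from h import *
goal([.4165,-.3408,.0855],.273)
s=snap('side','s1');t=snap('top','t1')
a=np.hstack([cv2.resize(s['img'][250:360,260:400],(400,314)),cv2.resize(t['img'][160:270,330:470],(400,314))]);cv2.imwrite('pics/c1.png',a)
E
```

```text
shift cm [  0.17  -0.08 -13.26] turn [-0.002 -0.002  0.001] deg 0.2
shift cm [  0.17  -0.08 -13.26] turn [-3.000e-03  3.000e-03 -3.141e+00] deg 180.0
t 2.18 pos [ 0.4148 -0.34    0.2181] F [-0.5  0.8  0.1] op 0.468 q [-0.84  0.25 -0.08  1.25  0.   -1.11]
```

View pics/c1.png

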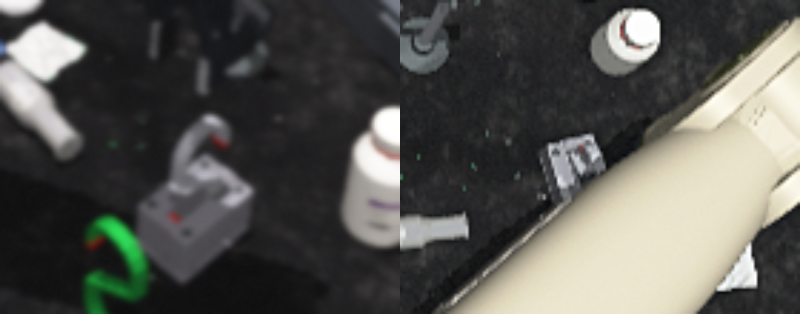

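The fingers (left of side crop, ~(155,40) and (203,75)) straddle the hook's leg, with the green hook clear. Descending.

>>> carry_out --pt "0.1 -0.1 -3.5 0 0 0" --pt "0.2 -0.1 -7 0 0 0" --pt "0.2 -0.1 -10 0 0 0" --pt "0.2 -0.1 -12 0 0 0" --pt "0.2 -0.1 -13.3 0 0 0"

```text
time_s: 2.7
ee_pos: [0.4178, -0.338, 0.0865]
tool_rot: [0.7, -0.097, 0.7, 0.098]
contact_force: [-0.5, -1.0, -0.6]
opening: 0.466
```

>>> carry_out --pt "0 0 0 0 0 0" --pt "0 0 0 0 0 0" --pt "0 0 0 0 0 0" --pt "0 0 0 0 0 0" --pt "0 0 0 0 0 0" --jaw 0.8 --squeeze 50

```text
time_s: 3.12
ee_pos: [0.4193, -0.339, 0.0885]
tool_rot: [0.701, -0.099, 0.699, 0.097]
contact_force: [0.9, -2.2, 0.2]
opening: 0.131
```

>>> carry_out --pt "0 0 0 0 0 0" --pt "0 0 0 0 0 0"

```text
time_s: 3.28
ee_pos: [0.4196, -0.339, 0.0895]
tool_rot: [0.701, -0.099, 0.699, 0.097]
contact_force: [-0.3, -0.0, -1.4]
opening: 0.13
```

```bash
python3 -c "
from h import *
goal([.4165,-.3408,.0855],.273)"
```

```text
shift cm [-0.31 -0.18 -0.4 ] turn [ 0.003  0.003 -0.005] deg 0.4
shift cm [-0.31 -0.18 -0.4 ] turn [-0.005  0.004  3.137] deg 179.7
t 3.28 pos [ 0.4196 -0.339   0.0895] F [-0.3 -0.  -1.4] op 0.13 q [-0.83  0.33 -0.3   0.94  0.   -1.11]
```

>>> carry_out --pt "0 0 2 0 0 0" --pt "0 0 4.5 0 0 0" --pt "0 0 8 0 0 0" --pt "0 0 11 0 0 0" --pt "0 0 13 0 0 0"

```text
time_s: 3.7
ee_pos: [0.4198, -0.3393, 0.2227]
tool_rot: [0.702, -0.1, 0.699, 0.096]
contact_force: [0.8, -0.5, -0.2]
opening: 0.128
```

>>> carry_out --pt "0 0.5 1 0 0 0" --pt "0 1.5 2 0 0 0" --pt "0 4 2 0 0 -0.03" --pt "0 7 2 0 0 -0.06" --pt "0 7 2 0 0 -0.06"

```text
time_s: 4.12
ee_pos: [0.4184, -0.264, 0.2426]
tool_rot: [0.704, -0.078, 0.702, 0.077]
contact_force: [-1.1, 0.7, -1.5]
opening: 0.13
```

```bash
python3 - <<'E'
from h import *
goal([.48,-.05,.185],.016)
s=snap('side','s2');t=snap('top','t2')
a=np.hstack([cv2.resize(s['img'][210:320,260:400],(400,314)),cv2.resize(t['img'][140:250,310:450],(400,314))]);cv2.imwrite('pics/c2.png',a)
E
```

```text
shift cm [ 6.16 21.4  -5.76] turn [ 0.001  0.003 -0.204] deg 11.7
shift cm [ 6.16 21.4  -5.76] turn [-4.000e-03  1.000e-03  2.938e+00] deg 168.3
t 4.12 pos [ 0.4184 -0.264   0.2426] F [-1.1  0.7 -1.5] op 0.13 q [-0.73  0.15 -0.13  1.28  0.   -0.95]
```

View pics/c2.png

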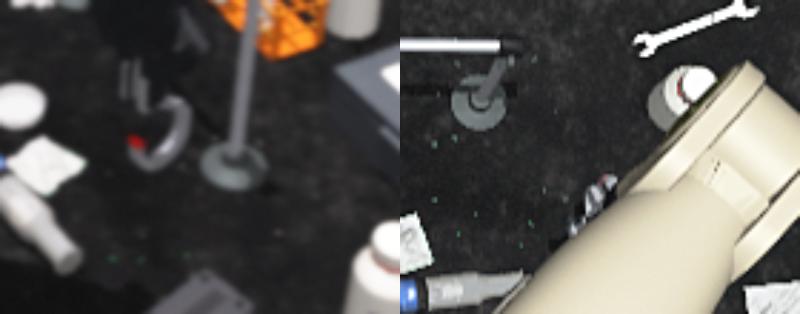

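The hook is in the grip, upright with its lower curl at side crop (160,140). Moving in front of the rail.

>>> carry_out --pt "0 4 0.7 0 0 -0.04" --pt "0 8 1.4 0 0 -0.08" --pt "0 12 2.1 0 0 -0.12" --pt "0.5 16 2.8 0 0 -0.16" --pt "1 20 3.4 0 0 -0.2"

```text
time_s: 4.63
ee_pos: [0.429, -0.0664, 0.2767]
tool_rot: [0.708, -0.008, 0.706, 0.004]
contact_force: [1.5, 0.2, -0.8]
opening: 0.131
```

>>> carry_out --pt "1 2 0 0 0 0" --pt "3 2.4 0 0 0 0" --pt "4 2.4 0 0 0 0" --pt "4 2.4 0 0 0 0" --pt "4 2.4 0 0 0 0"

```text
time_s: 5.05
ee_pos: [0.469, -0.0431, 0.276]
tool_rot: [0.707, -0.007, 0.707, 0.004]
contact_force: [-0.5, 0.2, -0.1]
opening: 0.128
```

```bash
python3 - <<'E'
from h import *
goal([.511,-.04,.277],.016)
s=snap('side','s3');t=snap('top','t3')
a=np.hstack([cv2.resize(s['img'][120:270,240:430],(400,316)),cv2.resize(t['img'][100:250,200:390],(400,316))]);cv2.imwrite('pics/c3.png',a)
print(proj(s,[.594,-.04,.27]))
# red tips
for n,c in(('s',s),('t',t)):
    P=pts(c);h=cv2.cvtColor(c['img'],cv2.COLOR_BGR2HSV);m=((h[...,0]<5)|(h[...,0]>172))&(h[...,1]>140)&(h[...,2]>70)
    k,l,st,ce=cv2.connectedComponentsWithStats(m.astype(np.uint8))
    for i in range(1,k):
        q=P[l==i].mean(0)
        if q[2]>.1: print(n,ce[i].round(1),st[i,4],q.round(4))
E
```

```text
shift cm [4.2  0.31 0.1 ] turn [ 0.005  0.001 -0.   ] deg 0.3
shift cm [4.2  0.31 0.1 ] turn [-2.000e-03  7.000e-03  3.141e+00] deg 180.0
t 5.05 pos [ 0.469  -0.0431  0.276 ] F [-0.5  0.2 -0.1] op 0.128 q [-0.26  0.1  -0.11  1.35 -0.   -0.28]
[324.90446498 172.23480569]
s [382.6 182.1] 25 [ 0.8387 -0.0061  0.1497]
s [389. 181.] 3 [ 0.8555 -0.0161  0.155 ]
s [283.1 193.9] 8 [0.5029 0.0348 0.1791]
s [524.8 285.2] 278 [ 0.868  -0.5159  0.1447]
t [416.  72.] 1 [ 0.9237 -0.3989  0.1209]
t [450.9  84. ] 144 [ 0.8759 -0.5033  0.1447]
t [294.   87.7] 52 [ 0.8479 -0.0026  0.1463]
t [407.  170.5] 4 [ 0.5992 -0.369   0.1026]
```

View pics/c3.png

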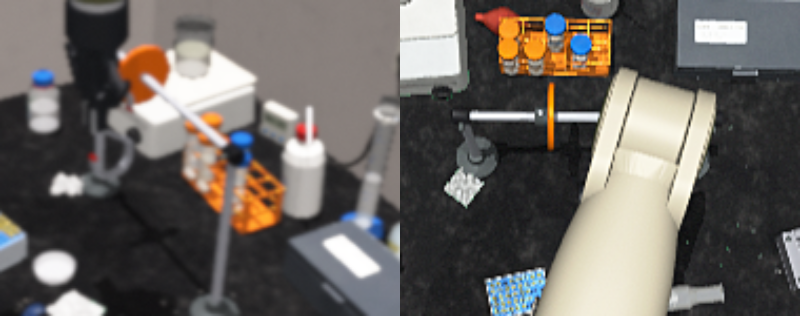

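```bash
python3 - <<'E'
from h import *
s=dict(np.load('s3.npz'))
c=np.array([.469+.0225,-.043,.261])
im=cv2.resize(s['img'][140:230,255:375],(800,600),interpolation=cv2.INTER_CUBIC);f=800/120
def d(P,col):
    u=(proj(s,P)-[255,140]+.5)*f; cv2.circle(im,tuple(int(x) for x in u),4,col,-1);print(proj(s,P).round(1))
for p in [(26,30),(26,38),(0,64),(-26,38),(-26,18),(26,-18),(26,-38),(0,-64),(-26,-38),(-26,-30)]:
    d(c+np.array([p[0],0,p[1]])/1000,(0,255,0))
for y in(-.1,-.04,0.02):d([.5935-.016*y,y,.27],(0,255,255))
cv2.imwrite('pics/c3b.png',im)
E
```

```text
[301.5 172.5]
[301.6 170. ]
[293.2 163.6]
[284.2 174.4]
[284.1 180.9]
[300.9 187.5]
[300.6 193.6]
[292.1 203.7]
[283.8 198.3]
[283.9 195.9]
[337.  182.7]
[324.9 172.2]
[313.8 162.5]
```

View pics/c3b.png

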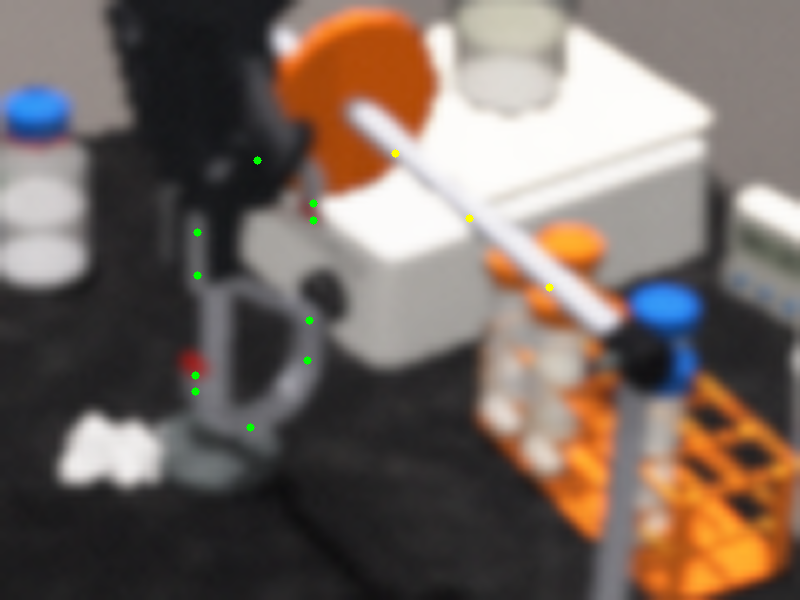

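>>> carry_out --pt "2 0.2 0.1 0 0 0" --pt "4 0.3 0.1 0 0 0" --pt "5.5 0.3 0.1 0 0 0" --pt "7.2 0.3 0.1 0 0 0" --pt "7.2 0.3 0.1 0 0 0"

```text
time_s: 5.57
ee_pos: [0.5421, -0.0415, 0.2766]
tool_rot: [0.708, -0.006, 0.706, 0.003]
contact_force: [-0.1, -0.4, -0.3]
opening: 0.129
```

>>> carry_out --pt "1 0 -0.1 0 0 0" --pt "2 0 -0.3 0 0 0" --pt "2.7 0 -0.6 0 0 0" --pt "2.7 0 -0.6 0 0 0"

```text
time_s: 5.9
ee_pos: [0.5694, -0.042, 0.2696]
tool_rot: [0.707, -0.006, 0.707, 0.003]
contact_force: [-0.3, -0.4, -0.8]
opening: 0.128
```

```bash
python3 - <<'E'
from h import *
goal([.5715,-.04,.233],.016)
s=snap('side','s4');p=observe()['ee_pos']
im=cv2.resize(s['img'][130:220,265:385],(800,600),interpolation=cv2.INTER_CUBIC)
cv2.imwrite('pics/c4.png',im)
E
```

```text
shift cm [ 0.21  0.2  -3.66] turn [0.004 0.001 0.003] deg 0.3
shift cm [ 0.21  0.2  -3.66] turn [ 1.000e-03 -7.000e-03 -3.139e+00] deg 179.8
t 5.9 pos [ 0.5694 -0.042   0.2696] F [-0.3 -0.4 -0.8] op 0.128 q [-0.21  0.3   0.12  1.39 -0.   -0.22]
```

View pics/c4.png

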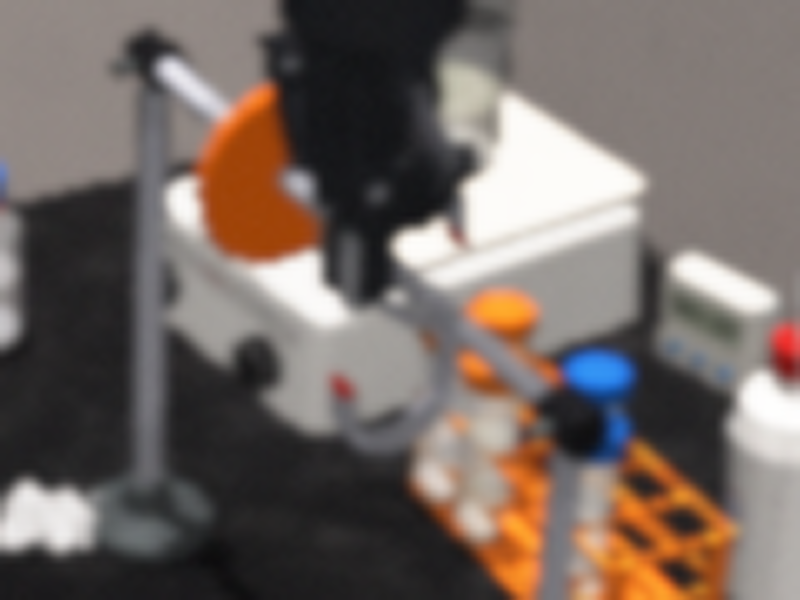

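The upper tip (zoomed crop (458,235)) is beyond the bar, with no contact force. Lowering.

>>> carry_out --pt "0.2 0 -0.9 0 0 0" --pt "0.2 0 -1.8 0 0 0" --pt "0.2 0 -2.6 0 0 0" --pt "0.2 0 -3.3 0 0 0" --pt "0.2 0 -3.5 0 0 0"

```text
time_s: 6.37
ee_pos: [0.5696, -0.0415, 0.2329]
tool_rot: [0.706, -0.006, 0.708, 0.003]
contact_force: [0.5, 0.0, -0.5]
opening: 0.128
```

>>> carry_out --pt "0 0 -0.2 0 0 0" --pt "0 0 -0.3 0 0 0" --pt "0 0 -0.4 0 0 0" --pt "0 0 -0.4 0 0 0"

```text
time_s: 6.7
ee_pos: [0.5697, -0.0415, 0.229]
tool_rot: [0.706, -0.006, 0.708, 0.003]
contact_force: [0.4, -0.3, -0.4]
opening: 0.131
```

>>> carry_out --pt "0 0 -0.1 0 0 0" --pt "0 0 -0.2 0 0 0" --pt "0 0 -0.2 0 0 0" --pt "0 0 -0.2 0 0 0"

```text
time_s: 7.03
ee_pos: [0.5701, -0.0416, 0.2276]
tool_rot: [0.707, -0.006, 0.707, 0.003]
contact_force: [-0.1, -0.5, 2.6]
opening: 0.132
```

```bash
python3 - <<'E'
from h import *
goal([.5715,-.04,.233],.016)
s=snap('side','s5')
im=cv2.resize(s['img'][130:220,265:385],(800,600),interpolation=cv2.INTER_CUBIC)
cv2.imwrite('pics/c5.png',im)
E
```

```text
shift cm [0.14 0.16 0.54] turn [ 0.004 -0.001  0.003] deg 0.3
shift cm [0.14 0.16 0.54] turn [-1.000e-03 -6.000e-03 -3.139e+00] deg 179.8
t 7.03 pos [ 0.5701 -0.0416  0.2276] F [-0.1 -0.5  2.6] op 0.132 q [-0.21  0.31  0.03  1.29 -0.   -0.22]
```

View pics/c5.png

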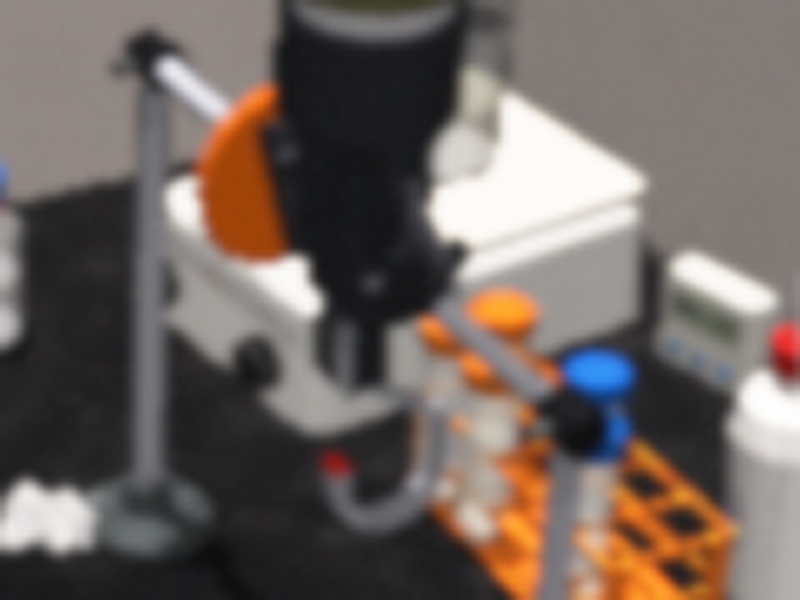

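The hook bears on the bar at the predicted seat height (2.6 N). Releasing.

>>> carry_out --pt "0 0 0 0 0 0" --pt "0 0 0 0 0 0" --pt "0 0 0 0 0 0" --pt "0 0 0 0 0 0" --pt "0 0 0 0 0 0" --jaw 4

```text
time_s: 7.5
ee_pos: [0.57, -0.0415, 0.2274]
tool_rot: [0.707, -0.006, 0.708, 0.003]
contact_force: [-0.7, -0.2, 1.0]
opening: 0.467
```

>>> carry_out --pt "0 0 1 0 0 0" --pt "0 0 3 0 0 0" --pt "0 0 6 0 0 0" --pt "0 0 9 0 0 0" --pt "-1 0 11 0 0 0"

```text
time_s: 7.92
ee_pos: [0.5613, -0.0417, 0.3404]
tool_rot: [0.708, -0.006, 0.706, 0.003]
contact_force: [-0.7, 0.2, -0.5]
opening: 0.47
```

>>> carry_out --pt "-4 0 0 0 0 0" --pt "-8 0 0 0 0 0" --pt "-12 0 0 0 0 0" --pt "-15 0 0 0 0 0" --pt "-15 0 0 0 0 0"

```text
time_s: 8.33
ee_pos: [0.4061, -0.0408, 0.3421]
tool_rot: [0.708, -0.006, 0.707, 0.003]
contact_force: [-0.2, -0.7, -0.4]
opening: 0.47
```

```bash
python3 - <<'E'
from h import *
goal([.5715,-.09,.25],.016)
s=snap('side','s6');t=snap('top','t6')
a=np.hstack([cv2.resize(s['img'][120:235,265:418],(400,300),interpolation=cv2.INTER_CUBIC),cv2.resize(t['img'][110:225,220:373],(400,300),interpolation=cv2.INTER_CUBIC)])
cv2.imwrite('pics/c6.png',a)
E
```

```text
shift cm [16.54 -4.92 -9.21] turn [0.005 0.002 0.003] deg 0.3
shift cm [16.54 -4.92 -9.21] turn [ 2.000e-03 -8.000e-03 -3.138e+00] deg 179.8
t 8.33 pos [ 0.4061 -0.0408  0.3421] F [-0.2 -0.7 -0.4] op 0.47 q [-0.29 -0.02 -0.08  1.51 -0.   -0.31]
```

View pics/c6.png

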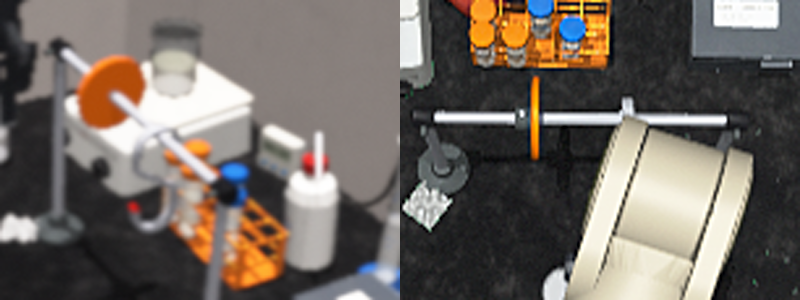

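The hook hangs on the bar (side crop (150,170)), right of the plate. Next I slide it with closed fingers from its right, before hanging the pail.

```bash
python3 - <<'E'
from h import *
for n in 's6','t6':
    c=dict(np.load(n+'.npz'));P=pts(c);h=cv2.cvtColor(c['img'],cv2.COLOR_BGR2HSV)
    m=(h[...,0]>5)&(h[...,0]<18)&(h[...,1]>150)&(P[...,2]>.22)&(P[...,1]>0.03)&(P[...,1]<.09)&(P[...,0]<.66)&(P[...,0]>.52)
    q=P[m];print(n,'plate',np.median(q,0).round(4),np.percentile(q,[5,95],axis=0).round(4).tolist(),len(q))
    m=(h[...,1]<70)&(abs(P[...,1]+.04)<.04)&(P[...,2]>.12)&(P[...,2]<.32)&(P[...,0]>.53)&(P[...,0]<.66)
    q=P[m]
    k=q[(q[:,2]>.282)|(q[:,2]<.245)];k=k[k[:,2]<.3];print('hook',np.median(k,0).round(4),np.percentile(k,[5,95],axis=0).round(4).tolist(),len(k))
    k=q[q[:,2]<.2]
    if len(k):print('low',np.median(k,0).round(4),k.min(0).round(4),k.max(0).round(4))
E
```

```text
s6 plate [0.5859 0.0555 0.2828] [[0.5572, 0.0523, 0.2419], [0.6246, 0.0591, 0.3134]] 437
hook [ 0.6003 -0.0443  0.1801] [[0.5689, -0.0485, 0.1534], [0.623, -0.0351, 0.2826]] 180
low [ 0.6097 -0.0437  0.1642] [ 0.5683 -0.0512  0.1498] [ 0.627  -0.0318  0.1996]
t6 plate [0.5682 0.0634 0.3004] [[0.5503, 0.0578, 0.274], [0.628, 0.0649, 0.313]] 55
hook [ 0.6095 -0.034   0.262 ] [[0.5966, -0.0411, 0.2047], [0.6228, -0.0146, 0.2851]] 4
low [ 0.6223 -0.0352  0.1981] [ 0.6223 -0.0352  0.1981] [ 0.6223 -0.0352  0.1981]
```

>>> carry_out --pt "3 -2 0.5 0 0 0" --pt "6.5 -4 1 0 0 0" --pt "10 -5 1 0 0 0" --pt "13.5 -5 0 0 0 0" --pt "16.2 -5 -2 0 0 0" --jaw 0

```text
time_s: 8.85
ee_pos: [0.578, -0.0932, 0.3228]
tool_rot: [0.711, -0.007, 0.703, 0.002]
contact_force: [-0.4, 0.5, -0.0]
opening: -0.004
```

>>> carry_out --pt "-0.8 0 -2.5 0 0 0" --pt "-1.1 0 -5 0 0 0" --pt "-1.1 0 -7 0 0 0" --pt "-1.1 0 -7.2 0 0 0" --pt "-1.1 0 -7.2 0 0 0"

```text
time_s: 9.27
ee_pos: [0.5672, -0.0931, 0.2492]
tool_rot: [0.71, -0.006, 0.704, 0.002]
contact_force: [-0.0, 0.3, -0.5]
opening: -0.003
```

>>> carry_out --pt "0 1 0 0 0 0" --pt "0 2 0 0 0 0" --pt "0 2.5 0 0 0 0" --pt "0 3 0 0 0 0" --pt "0 3.5 0 0 0 0"

```text
time_s: 9.68
ee_pos: [0.5676, -0.0572, 0.2503]
tool_rot: [0.71, -0.007, 0.704, 0.002]
contact_force: [-0.2, -0.1, 0.1]
opening: 0.002
```

```bash
python3 - <<'E'
from h import *
goal([.5675,-.02,.25],.016)
s=snap('side','s7')
im=cv2.resize(s['img'][120:225,265:405],(800,600),interpolation=cv2.INTER_CUBIC)
cv2.imwrite('pics/c7.png',im)
E
```

```text
shift cm [-0.01  3.72 -0.03] turn [0.006 0.009 0.003] deg 0.7
shift cm [-0.01  3.72 -0.03] turn [ 0.014 -0.01  -3.138] deg 179.8
t 9.68 pos [ 0.5676 -0.0572  0.2503] F [-0.2 -0.1  0.1] op 0.002 q [-0.24  0.29  0.06  1.33 -0.   -0.25]
```

View pics/c7.png

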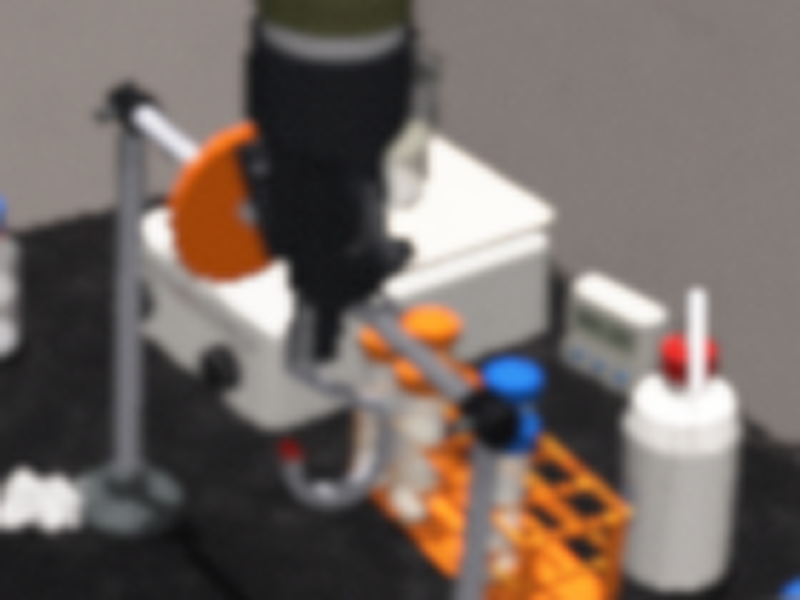

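>>> carry_out --pt "0.3 0 1.1 0 0 0" --pt "0.3 1 1.2 0 0 0" --pt "0.3 2 1.2 0 0 0" --pt "0.3 3 1.2 0 0 0" --pt "0.3 4 1.2 0 0 0"

```text
time_s: 10.15
ee_pos: [0.57, -0.0154, 0.2617]
tool_rot: [0.71, -0.007, 0.704, 0.003]
contact_force: [-0.5, -1.6, 1.0]
opening: -0.003
```

>>> carry_out --pt "0 0.5 0 0 0 0" --pt "0 1 0 0 0 0" --pt "0 1.5 0 0 0 0" --pt "0 2 0 0 0 0" --pt "0 2.3 0 0 0 0"

```text
time_s: 10.57
ee_pos: [0.5696, 0.0079, 0.2616]
tool_rot: [0.71, -0.007, 0.705, 0.003]
contact_force: [-3.5, -3.1, 2.3]
opening: 0.001
```

```bash
python3 - <<'E'
from h import *
goal([.5675,-.02,.25],.016)
s=snap('side','s8')
im=cv2.resize(s['img'][120:225,265:405],(800,600),interpolation=cv2.INTER_CUBIC)
cv2.imwrite('pics/c8.png',im)
E
```

```text
shift cm [-0.21 -2.79 -1.16] turn [0.006 0.007 0.003] deg 0.6
shift cm [-0.21 -2.79 -1.16] turn [ 0.011 -0.009 -3.139] deg 179.8
t 10.57 pos [0.5696 0.0079 0.2616] F [-3.5 -3.1  2.3] op 0.001 q [-0.12  0.29  0.09  1.36 -0.01 -0.14]
```

View pics/c8.png

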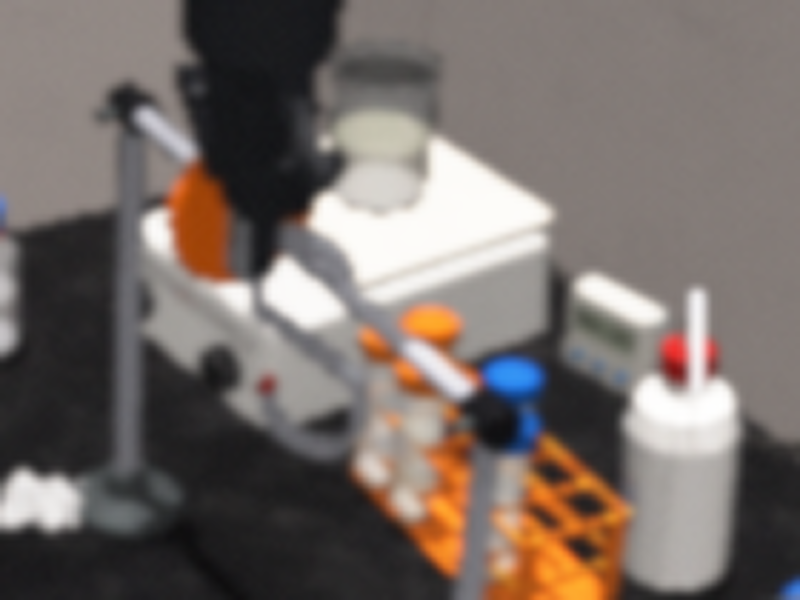

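The push works, but the single-sided contact on the front leg yaws the hook (ring trailing at (345,260) in the crop). Better: turn the gripper 90° and straddle the bar, so that one finger on each side pushes the ring squarely.

>>> carry_out --pt "0 -1.5 0 0 0 0" --pt "0 -3.5 1 0 0 0" --pt "0 -4.5 4 0 0 0" --pt "0 -5 8 0 0 0.1" --pt "0.5 -5 11 0 0 0.2" --jaw 4

```text
time_s: 11.03
ee_pos: [0.5744, -0.0423, 0.374]
tool_rot: [0.706, -0.078, 0.7, 0.075]
contact_force: [0.8, -0.5, 1.4]
opening: 0.465
```

>>> carry_out --pt "0 0 0 0 0 0.12" --pt "0 0 0 0 0 0.24" --pt "0 0 0 0 0 0.36" --pt "0 0 0 0 0 0.48" --pt "0 0 0 0 0 0.6"

```text
time_s: 11.45
ee_pos: [0.575, -0.042, 0.374]
tool_rot: [0.652, -0.283, 0.644, 0.283]
contact_force: [0.4, -0.3, -0.4]
opening: 0.469
```

>>> carry_out --pt "0 0 0 0 0 0.12" --pt "0 0 0 0 0 0.24" --pt "0 0 0 0 0 0.36" --pt "0 0 0 0 0 0.48" --pt "0 0 0 0 0 0.6"

```text
time_s: 11.87
ee_pos: [0.5756, -0.0416, 0.3739]
tool_rot: [0.539, -0.462, 0.53, 0.465]
contact_force: [-0.0, -0.9, 1.0]
opening: 0.468
```

```bash
python3 - <<'E'
from h import *
goal([.594,-.045,.35],.016+np.pi/2)
s=snap('side','s9')
im=cv2.resize(s['img'][120:225,265:405],(800,600),interpolation=cv2.INTER_CUBIC)
cv2.imwrite('pics/c9.png',im)
E
```

```text
shift cm [ 1.84 -0.34 -2.39] turn [-0.012  0.007  0.158] deg 9.1
shift cm [ 1.84 -0.34 -2.39] turn [ 0.01   0.018 -2.984] deg 170.9
t 11.87 pos [ 0.5756 -0.0416  0.3739] F [-0.  -0.9  1. ] op 0.468 q [-0.22  0.32  0.41  1.65  0.01 -1.65]
```

View pics/c9.png

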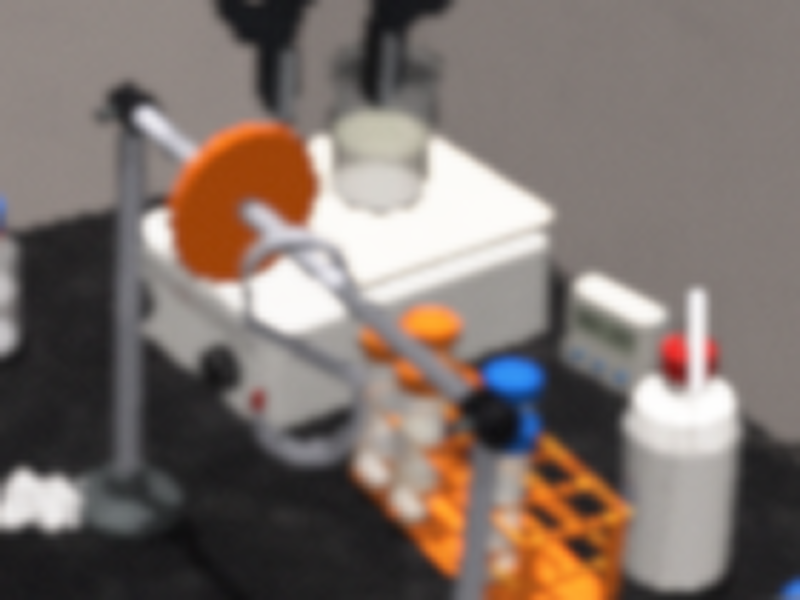

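The hook still hangs, yawed (ring from (250,260) to (350,270) in the crop). Lowering the straddling fingers right of it.

>>> carry_out --pt "1 -0.5 0 0 0 0.08" --pt "1.8 -1 -1 -0.01 0 0.16" --pt "1.8 -1 -4.5 -0.01 0 0.16" --pt "1.8 -1 -8 -0.01 0 0.16" --pt "1.8 -1 -11.2 -0.01 0 0.16"

```text
time_s: 12.33
ee_pos: [0.5942, -0.0514, 0.2603]
tool_rot: [-0.498, 0.506, -0.492, -0.504]
contact_force: [1.0, -0.1, 0.6]
opening: 0.47
```

>>> carry_out --pt "0 0 0 0 0 0" --pt "0 0.8 0 0 0 0" --pt "0 1.6 0 0 0 0" --pt "0 2.4 0 0 0 0"

```text
time_s: 12.67
ee_pos: [0.5959, -0.0267, 0.2634]
tool_rot: [-0.499, 0.507, -0.491, -0.502]
contact_force: [0.2, 1.1, 0.9]
opening: 0.47
```

```bash
python3 - <<'E'
from h import *
goal([.594,-.045,.26],.016+np.pi/2)
s=snap('side','s10')
im=cv2.resize(s['img'][120:225,265:405],(800,600),interpolation=cv2.INTER_CUBIC)
cv2.imwrite('pics/c10.png',im)
E
```

```text
shift cm [-0.19 -1.83 -0.34] turn [-0.003  0.013 -0.004] deg 0.8
shift cm [-0.19 -1.83 -0.34] turn [-0.02  -0.004  3.138] deg 179.8
t 12.67 pos [ 0.5959 -0.0267  0.2634] F [0.2 1.1 0.9] op 0.47 q [-0.18  0.34  0.16  1.38  0.   -1.77]
```

View pics/c10.png

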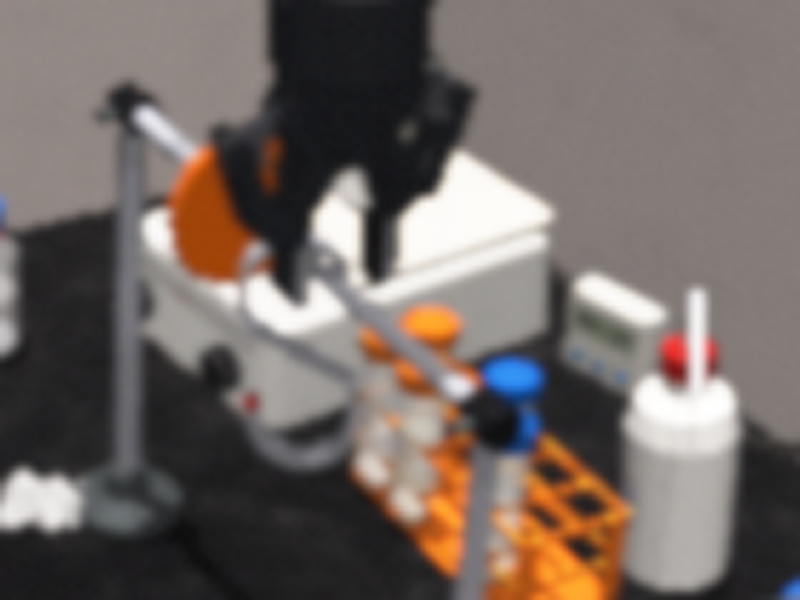

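Fingers straddle the bar ((300,280) and (380,260)). Pushing on.

>>> carry_out --pt "-0.1 0.8 -0.1 0 0 0" --pt "-0.2 1.6 -0.2 0 0 0" --pt "-0.2 2.4 -0.2 0 0 0" --pt "-0.2 3.2 -0.2 0 0 0" --pt "-0.2 3.8 -0.2 0 0 0"

```text
time_s: 13.13
ee_pos: [0.5942, 0.0136, 0.2621]
tool_rot: [-0.499, 0.508, -0.49, -0.502]
contact_force: [0.3, -2.1, 1.8]
opening: 0.468
```

>>> carry_out --pt "0 0.5 0 0 0 0" --pt "0 0.9 0 0 0 0" --pt "0 1.3 0 0 0 0" --pt "0 1.5 0 0 0 0"

```text
time_s: 13.47
ee_pos: [0.5941, 0.0291, 0.2619]
tool_rot: [-0.499, 0.508, -0.49, -0.503]
contact_force: [0.9, -1.8, 1.0]
opening: 0.468
```

```bash
python3 - <<'E'
from h import *
goal([.594,-.045,.26],.016+np.pi/2)
s=snap('side','s11')
im=cv2.resize(s['img'][120:225,265:405],(800,600),interpolation=cv2.INTER_CUBIC)
cv2.imwrite('pics/c11.png',im)
E
```

```text
shift cm [-0.01 -7.41 -0.19] turn [-0.003  0.014 -0.006] deg 0.9
shift cm [-0.01 -7.41 -0.19] turn [-0.022 -0.005  3.136] deg 179.7
t 13.47 pos [0.5941 0.0291 0.2619] F [ 0.9 -1.8  1. ] op 0.468 q [-0.09  0.33  0.15  1.37  0.   -1.68]
```

View pics/c11.png

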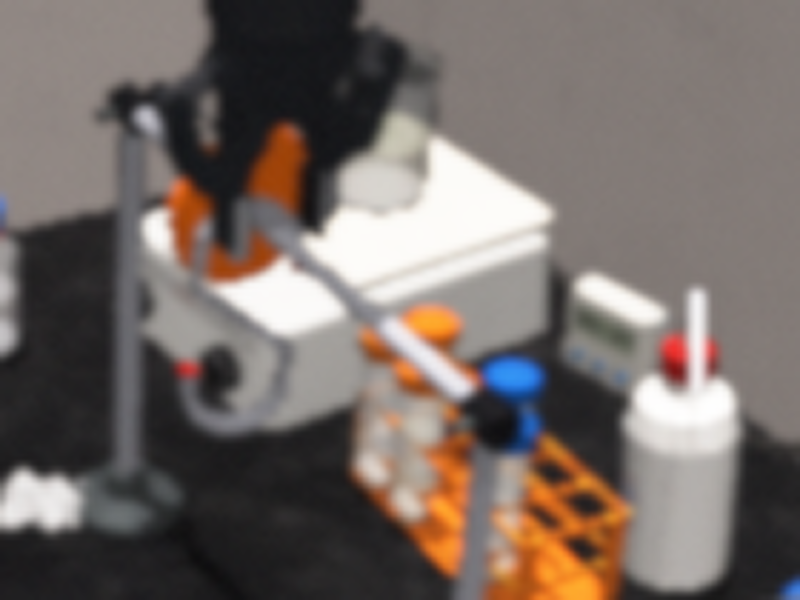

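>>> carry_out --pt "0 0.2 0 0 0 0" --pt "0 0.3 0 0 0 0" --pt "0 0.4 0 0 0 0" --pt "0 0.4 0 0 0 0"

```text
time_s: 13.85
ee_pos: [0.5947, 0.0322, 0.2621]
tool_rot: [-0.499, 0.509, -0.49, -0.502]
contact_force: [2.4, -5.2, 1.4]
opening: 0.468
```

>>> carry_out --pt "0 0.2 0 0 0 0" --pt "0 0.3 0 0 0 0" --pt "0 0.4 0 0 0 0" --pt "0 0.4 0 0 0 0"

```text
time_s: 14.18
ee_pos: [0.5954, 0.0327, 0.2622]
tool_rot: [-0.498, 0.51, -0.492, -0.499]
contact_force: [2.1, -12.5, -0.0]
opening: 0.469
```

12.5 N at TCP y = 0.0327, as predicted for the hook touching the plate. Backing off and looking.

>>> carry_out --pt "0 -0.5 0 0 0 0" --pt "0 -2 0 0 0 0" --pt "0 -4 0.5 0 0 0" --pt "0 -4.5 4 0 0 0" --pt "0 -4.5 8 0 0 0"

```text
time_s: 14.6
ee_pos: [0.5932, -0.0132, 0.3394]
tool_rot: [-0.497, 0.507, -0.495, -0.502]
contact_force: [1.4, -0.2, 0.9]
opening: 0.469
```

>>> carry_out --pt "-2 0 2.5 0 0 0" --pt "-6 0 3 0 0 0" --pt "-10 0 3 0 0 0" --pt "-14 2 3 0 0 0" --pt "-17 5 3 0 0 0"

```text
time_s: 15.02
ee_pos: [0.4233, 0.0338, 0.3693]
tool_rot: [-0.498, 0.506, -0.495, -0.501]
contact_force: [1.2, 2.3, 0.9]
opening: 0.466
```

```bash
python3 - <<'E'
from h import *
goal([.42,.33,.2],.45)
s=snap('side','s12');t=snap('top','t12')
a=np.hstack([cv2.resize(s['img'][120:225,265:405],(400,300),interpolation=cv2.INTER_CUBIC),cv2.resize(t['img'][110:225,220:373],(400,300),interpolation=cv2.INTER_CUBIC)])
cv2.imwrite('pics/c12.png',a)
for n,c in(('s',s),('t',t)):
    P=pts(c);h=cv2.cvtColor(c['img'],cv2.COLOR_BGR2HSV)
    m=(h[...,1]<70)&(P[...,1]>.02)&(P[...,1]<.075)&(P[...,2]>.12)&(P[...,2]<.24)&(P[...,0]>.54)&(P[...,0]<.65);q=P[m]
    if len(q)>3:print(n,len(q),np.median(q,0).round(4))
    for a0 in np.arange(.55,.64,.01):
        k=q[(q[:,0]>a0)&(q[:,0]<a0+.01)]
        if len(k):print(a0.round(2),np.median(k,0).round(4),len(k))
    m=((h[...,0]<5)|(h[...,0]>172))&(h[...,1]>140)&(P[...,1]>.02)&(P[...,1]<.09)&(P[...,2]>.12)&(P[...,0]>.5)&(P[...,0]<.65)
    if m.any():print('red',np.median(P[m],0).round(4))
E
```

```text
shift cm [ -0.33  29.62 -16.93] turn [ 0.006  0.005 -1.134] deg 65.0
shift cm [ -0.33  29.62 -16.93] turn [-0.006  0.007  2.007] deg 115.0
t 15.02 pos [0.4233 0.0338 0.3693] F [1.2 2.3 0.9] op 0.466 q [-0.11  0.01  0.02  1.57 -0.   -1.69]
s 166 [0.611  0.046  0.1848]
0.56 [0.5692 0.0461 0.2365] 6
0.57 [0.574  0.0406 0.2295] 14
0.58 [0.5856 0.0438 0.1828] 21
0.59 [0.5945 0.0446 0.2206] 17
0.6 [0.6034 0.0459 0.2162] 21
0.61 [0.6154 0.0469 0.1603] 23
0.62 [0.6246 0.0476 0.1665] 32
0.63 [0.6321 0.0474 0.1799] 32
red [0.5785 0.0471 0.1855]
0.63 [0.6342 0.0581 0.1772] 3
```

View pics/c12.png

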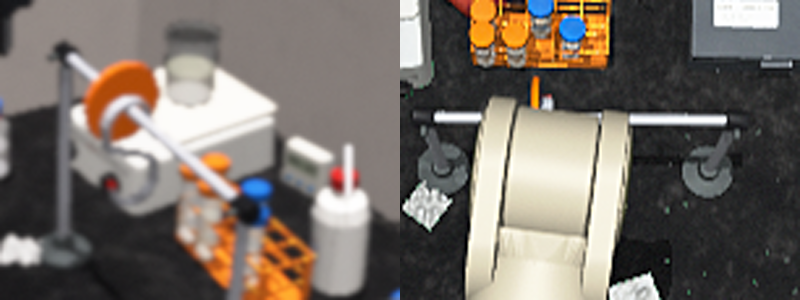

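```bash
python3 - <<'E'
from h import *
s=snap('side','s13')
c=np.array([.5928,.0495,.2145]);f=800/75;o=[275,140]
im=cv2.resize(s['img'][140:196,275:350],(800,597),interpolation=cv2.INTER_CUBIC)
for p in [(26,30),(26,38),(18,56),(0,64),(-18,56),(-26,38),(-26,18),(26,-18),(26,-38),(18,-56),(0,-64),(-18,-56),(-26,-38),(-26,-30)]:
    u=(proj(s,c+np.array([p[0],0,p[1]])/1000)-o+.5)*f;cv2.circle(im,tuple(int(x) for x in u),4,(0,255,0),-1)
for y in(0,.03,.055,.1,.15):
    u=(proj(s,[.5935-.016*y,y,.27])-o+.5)*f;cv2.circle(im,tuple(int(x) for x in u),4,(0,255,255),-1)
cv2.imwrite('pics/c13.png',im)
E
```

```text
(no output)
```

View pics/c13.png

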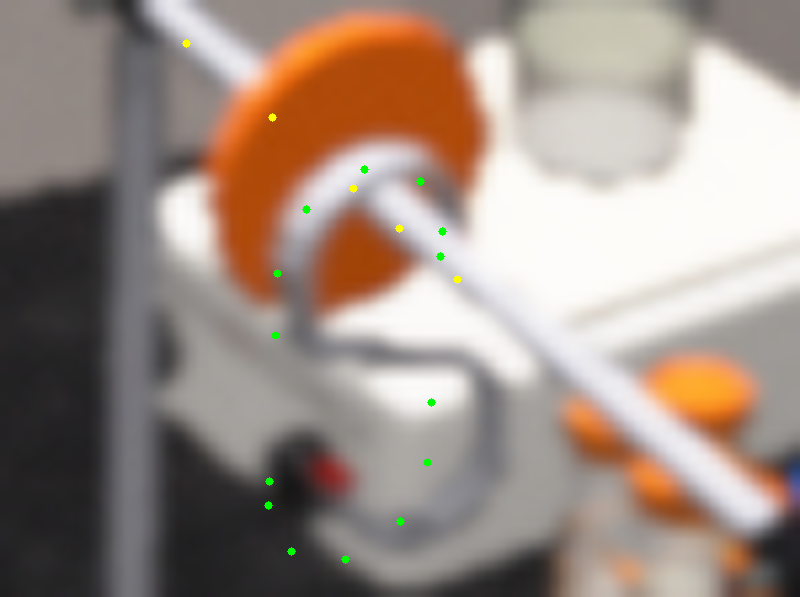

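The overlay (which also shows about a 2 px calibration offset, seen on the bar) says the hook is against the plate at bar level. Its lower curl is swung about 10 mm to +x, a tilt of roughly 0.1 rad, within limits; the pail's weight should right it. Now for the pail.

```bash
python3 - <<'E'
from h import *
for n in 'top0','side0':
    c=dict(np.load(n+'.npz'));P=pts(c);h=cv2.cvtColor(c['img'],cv2.COLOR_BGR2HSV)
    m=(h[...,0]>100)&(h[...,0]<125)&(h[...,1]>120)&(P[...,2]>.045)&(P[...,2]<.066)&(abs(P[...,0]-.41)<.08)&(abs(P[...,1]-.34)<.07)
    q=P[m]
    r=np.hypot(q[:,0]-.424,q[:,1]-.336)
    k=q[r>.048];print(n,'handle top',k.mean(0).round(4),len(k),np.degrees(np.arctan2(k.mean(0)[1]-.336,k.mean(0)[0]-.424)),cv2.minAreaRect((k[:,:2]*1000).astype(np.float32)))
    b=q[(r<.042)];print('rim circle',[np.array(x).round(1) for x in cv2.minEnclosingCircle((b[:,:2]*1000).astype(np.float32))], cv2.fitEllipse((b[r[r<.042]>.03][:,:2]*1000).astype(np.float32)))
c=dict(np.load('top0.npz'));P=pts(c)
for nm,u,v in(('beaker',150,200),('bottleL',170,170),('dish',283,221),('tips',256,239)):
    print(nm,P[v-3:v+4,u-3:u+4].reshape(-1,3).mean(0).round(3))
goal([.37,.365,.2],-.498)
goal([.37,.365,.2],-.498,np.radians(55))
E
```

```text
top0 handle top [0.3706 0.3657 0.0566] 34 150.92622625851428 ((371.0328674316406, 366.038330078125), (12.875531196594238, 25.160539627075195), 58.27583312988281)
rim circle [array([422.9, 339.3]), np.float64(38.5)] ((423.40936279296875, 337.64996337890625), (69.51860046386719, 70.41693878173828), 72.29837036132812)
side0 handle top [0.3706 0.3633 0.0555] 29 152.9249185189117 ((372.0746154785156, 363.1283264160156), (19.479360580444336, 20.85691261291504), 61.89042663574219)
rim circle [array([423.9, 335.9]), np.float64(40.6)] ((425.29486083984375, 335.5069274902344), (69.95620727539062, 71.72290802001953), 67.81707763671875)
beaker [0.49  0.45  0.062]
bottleL [0.581 0.382 0.103]
dish [0.434 0.021 0.048]
tips [0.372 0.106 0.075]
shift cm [ -5.36  32.92 -17.04] turn [ 0.011  0.003 -2.088] deg 119.7
shift cm [ -5.36  32.92 -17.04] turn [-0.003  0.009  1.053] deg 60.3
t 15.17 pos [0.4236 0.0358 0.3704] F [ 1.2  0.4 -0.8] op 0.464 q [-0.1   0.01  0.02  1.57 -0.   -1.69]
shift cm [ -5.36  32.92 -17.04] turn [ 0.391 -0.624 -2.009] deg 122.6
shift cm [ -5.36  32.92 -17.04] turn [-0.549 -0.323  1.016] deg 68.7
t 15.17 pos [0.4236 0.0358 0.3704] F [ 1.2  0.4 -0.8] op 0.464 q [-0.1   0.01  0.02  1.57 -0.   -1.69]
```

>>> carry_out --pt "-1 2 -1 0 0 -0.12" --pt "-2 5 -2 0 0 -0.24" --pt "-3 8 -3 0 0 -0.36" --pt "-4 12 -4 0 0 -0.48" --pt "-5 15 -5 0 0 -0.6"

```text
time_s: 15.58
ee_pos: [0.3778, 0.1767, 0.3231]
tool_rot: [0.615, -0.353, 0.613, 0.347]
contact_force: [0.4, -0.1, 0.8]
opening: 0.468
```

>>> carry_out --pt "-1 2 0 0 0 -0.12" --pt "-2 5 0 0 0 -0.24" --pt "-3 8 0 0 0 -0.36" --pt "-3 11 0 0 0 -0.48" --pt "-4 14 0 0 0 -0.6"

```text
time_s: 16.0
ee_pos: [0.3397, 0.3164, 0.3226]
tool_rot: [0.689, -0.162, 0.689, 0.156]
contact_force: [0.8, -0.2, 1.2]
opening: 0.465
```

>>> carry_out --pt "0 1 0 0 0 -0.12" --pt "-1 3 -1 0 0 -0.24" --pt "-1 5 -2 0 0 -0.36" --pt "-2 6 -3 0 0 -0.48" --pt "-2 6.5 -4 0 0 -0.6"

```text
time_s: 16.42
ee_pos: [0.3192, 0.3831, 0.2813]
tool_rot: [0.704, 0.05, 0.706, -0.056]
contact_force: [-0.5, -0.2, 0.2]
opening: 0.464
```

```bash
python3 - <<'E'
from h import *
goal([.315,.397,.15],-.505,np.radians(55))
E
```

```text
shift cm [ -0.42   1.39 -13.13] turn [-0.191 -0.587 -0.34 ] deg 40.4
shift cm [ -0.42   1.39 -13.13] turn [-0.801  0.285  2.669] deg 160.5
t 16.42 pos [0.3192 0.3831 0.2813] F [-0.5 -0.2  0.2] op 0.464 q [ 0.72  0.16 -0.03  1.39 -0.    0.87]
```

>>> carry_out --pt "0 0.3 -1.5 -0.032 -0.098 -0.057" --pt "-0.1 0.6 -3 -0.064 -0.196 -0.113" --pt "-0.2 0.8 -5 -0.095 -0.293 -0.17" --pt "-0.3 1 -7 -0.127 -0.391 -0.227" --pt "-0.4 1.2 -9 -0.159 -0.489 -0.283"

```text
time_s: 16.83
ee_pos: [0.3158, 0.396, 0.1911]
tool_rot: [0.841, 0.107, 0.493, -0.196]
contact_force: [0.6, 0.5, -0.1]
opening: 0.467
```

```bash
python3 - <<'E'
from h import *
goal([.315,.397,.13],-.505,np.radians(55))
E
```

```text
shift cm [-0.08  0.1  -6.11] turn [-0.033 -0.092 -0.055] deg 6.4
shift cm [-0.08  0.1  -6.11] turn [-1.455  0.771  2.612] deg 176.9
t 16.83 pos [0.3158 0.396  0.1911] F [ 0.6  0.5 -0.1] op 0.467 q [ 1.03  0.2  -0.31  1.03 -0.51  1.47]
```

>>> carry_out --pt "0 0 -2 -0.033 -0.092 -0.055" --pt "0 0 -4 -0.033 -0.092 -0.055" --pt "0 0 -6 -0.033 -0.092 -0.055" --pt "0 0 -6.1 -0.033 -0.092 -0.055" --pt "0 0 -6.1 -0.033 -0.092 -0.055"

```text
time_s: 17.25
ee_pos: [0.3157, 0.3954, 0.1286]
tool_rot: [0.858, 0.114, 0.448, -0.223]
contact_force: [0.2, -0.3, 0.2]
opening: 0.467
```

```bash
python3 - <<'E'
from h import *
goal([.3756,.3638,.0244],-.505,np.radians(55))
s=snap('side','s14');t=snap('top','t14')
a=np.hstack([cv2.resize(s['img'][130:230,160:293],(400,300),interpolation=cv2.INTER_CUBIC),cv2.resize(t['img'][170:270,120:253],(400,300),interpolation=cv2.INTER_CUBIC)])
cv2.imwrite('pics/c14.png',a)
E
```

```text
shift cm [  5.99  -3.16 -10.42] turn [ 0.003 -0.002  0.001] deg 0.2
shift cm [  5.99  -3.16 -10.42] turn [-1.573  0.876  2.573] deg 179.9
t 17.25 pos [0.3157 0.3954 0.1286] F [ 0.2 -0.3  0.2] op 0.467 q [ 1.08  0.29 -0.39  0.9  -0.61  1.59]
```

View pics/c14.png

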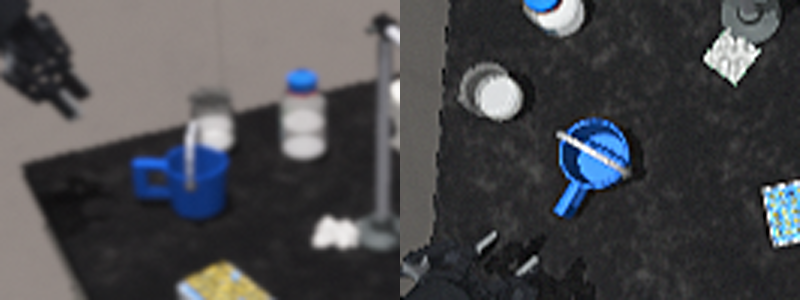

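The fingertips (top crop (487,240) and (528,265)) are lined up with the handle (570,205). Advancing along the tool axis.

>>> carry_out --pt "1.5 -0.8 -2.6 0 0 0" --pt "3 -1.6 -5.2 0 0 0" --pt "4.4 -2.3 -7.6 0 0 0" --pt "5.4 -2.9 -9.4 0 0 0" --pt "6 -3.2 -10.4 0 0 0"

```text
time_s: 17.77
ee_pos: [0.3782, 0.3637, 0.0267]
tool_rot: [0.859, 0.117, 0.447, -0.223]
contact_force: [-1.2, 0.0, -0.9]
opening: 0.468
```

```bash
python3 - <<'E'
from h import *
goal([.3756,.3638,.0244],-.505,np.radians(55))
s=snap('side','s15');t=snap('top','t15')
a=np.hstack([cv2.resize(s['img'][130:230,160:293],(400,300),interpolation=cv2.INTER_CUBIC),cv2.resize(t['img'][170:270,120:253],(400,300),interpolation=cv2.INTER_CUBIC)])
cv2.imwrite('pics/c15.png',a)
E
```

```text
shift cm [-0.26  0.01 -0.23] turn [-0.002  0.001  0.003] deg 0.2
shift cm [-0.26  0.01 -0.23] turn [ 1.575 -0.871 -2.571] deg 179.8
t 17.77 pos [0.3782 0.3637 0.0267] F [-1.2  0.  -0.9] op 0.468 q [ 0.94  0.39 -0.55  0.54 -0.61  1.42]
```

View pics/c15.png

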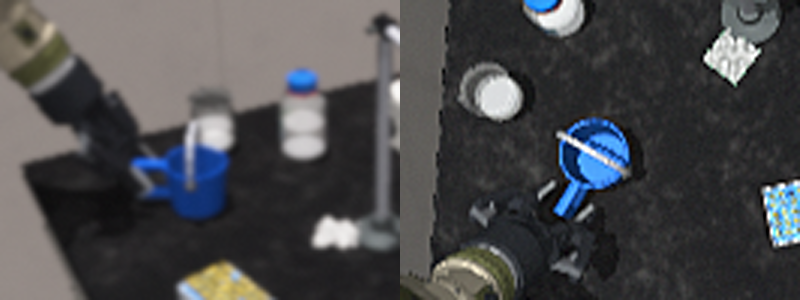

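Fingers at (545,190) and (583,213) in the top crop straddle the handle. Gripping.

>>> carry_out --pt "0 0 0 0 0 0" --pt "0 0 0 0 0 0" --pt "0 0 0 0 0 0" --pt "0 0 0 0 0 0" --pt "0 0 0 0 0 0" --jaw 0.8 --squeeze 80

```text
time_s: 18.28
ee_pos: [0.3784, 0.3647, 0.0285]
tool_rot: [0.859, 0.118, 0.446, -0.222]
contact_force: [-1.8, 0.5, 6.2]
opening: 0.125
```

>>> carry_out --pt "0 0 0 0 0 0" --pt "0 0 0 0 0 0" --pt "0 0 1 0 0 0" --pt "0 0 2.5 0 0 0" --pt "0 0 4.5 0 0 0"

```text
time_s: 18.7
ee_pos: [0.3773, 0.3637, 0.0729]
tool_rot: [0.859, 0.116, 0.447, -0.223]
contact_force: [-0.4, -0.4, -0.8]
opening: 0.125
```

>>> carry_out --pt "0 0 2.5 0 0 0" --pt "0 -0.5 5 0 0 0" --pt "0 -1.5 8 0 0 0" --pt "0 -3 11 0 0 0" --pt "0 -5 13 0 0 0"

```text
time_s: 19.12
ee_pos: [0.3778, 0.3146, 0.2063]
tool_rot: [0.859, 0.117, 0.446, -0.222]
contact_force: [1.8, 0.1, -0.7]
opening: 0.126
```

```bash
python3 - <<'E'
from h import *
goal([.45,.05,.23],0,np.radians(55))
s=snap('side','s16');t=snap('top','t16')
a=np.hstack([cv2.resize(s['img'][100:220,150:310],(400,300),interpolation=cv2.INTER_CUBIC),cv2.resize(t['img'][170:290,120:280],(400,300),interpolation=cv2.INTER_CUBIC)])
cv2.imwrite('pics/c16.png',a)
E
```

```text
shift cm [  7.22 -26.46   2.37] turn [-0.003  0.002  0.507] deg 29.0
shift cm [  7.22 -26.46   2.37] turn [ 1.549 -0.397 -2.208] deg 156.2
t 19.12 pos [0.3778 0.3146 0.2063] F [ 1.8  0.1 -0.7] op 0.126 q [ 0.88  0.1  -0.43  0.91 -0.6   1.34]
```

View pics/c16.png

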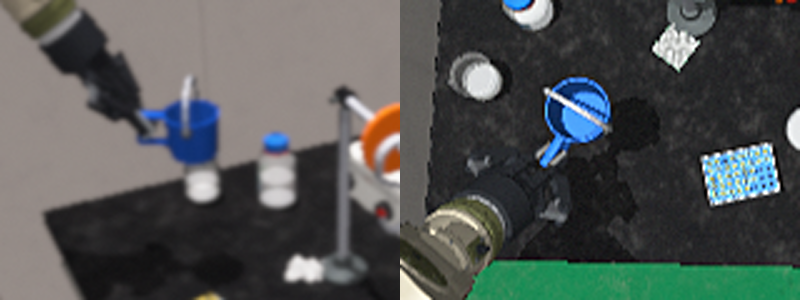

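The pail is held, upright and clear of the bench. Bringing it round in front of the hook.

>>> carry_out --pt "0.5 -3.5 0 0 0 0.06" --pt "1 -7 0 0 0 0.12" --pt "1.5 -10.5 0 0 0 0.18" --pt "2 -14 0 0 0 0.24" --pt "2.5 -17.5 0 0 0 0.3"

```text
time_s: 19.63
ee_pos: [0.4015, 0.1388, 0.2059]
tool_rot: [0.883, 0.049, 0.459, -0.09]
contact_force: [0.5, -0.6, -2.0]
opening: 0.123
```

>>> carry_out --pt "0.5 -2 -1.5 0 0 0.06" --pt "1 -4 -3 0 0 0.12" --pt "1.5 -6 -4.5 0 0 0.18" --pt "2 -8 -6 0 0 0.22" --pt "2 -9 -7 0 0 0.22"

```text
time_s: 20.05
ee_pos: [0.4292, 0.0467, 0.1465]
tool_rot: [0.885, -0.001, 0.466, 0.006]
contact_force: [0.0, 0.0, -0.7]
opening: 0.129
```

>>> carry_out --pt "0 0 0 0 0 0" --pt "0 0 0 0 0 0" --pt "0 0 0 0 0 0"

```text
time_s: 20.3
ee_pos: [0.4283, 0.0472, 0.1457]
tool_rot: [0.884, -0.001, 0.467, 0.006]
contact_force: [-0.2, 0.3, -1.3]
opening: 0.122
```

```bash
cat > chk.py <<'E'
from h import *
import sys
tag=sys.argv[1]
goal([.447,.051,.128],0.016,np.radians(55))
s=snap('side','s'+tag);t=snap('top','t'+tag)
a=np.hstack([cv2.resize(s['img'][115:235,240:400],(400,300),interpolation=cv2.INTER_CUBIC),cv2.resize(t['img'][120:240,200:360],(400,300),interpolation=cv2.INTER_CUBIC)])
cv2.imwrite('pics/c%s.png'%tag,a)
for n,c in(('s',s),('t',t)):
    P=pts(c);h=cv2.cvtColor(c['img'],cv2.COLOR_BGR2HSV)
    near=(P[...,0]>.42)&(P[...,0]<.68)&(abs(P[...,1]-.05)<.08)
    m=(h[...,0]>100)&(h[...,0]<125)&(h[...,1]>120)&near&(P[...,2]>.03)
    q=P[m]
    if len(q):print(n,'blue',q.min(0).round(4),q.max(0).round(4),len(q))
    m=near&(h[...,1]<60)&(h[...,2]>100)&(P[...,2]>.12)&(P[...,2]<.24)&(P[...,0]<.56)
    q=P[m]
    if len(q)>3:
        print(n,'bail pts',len(q),q.min(0).round(4),q.max(0).round(4));i=np.argsort(-q[:,2])[:8];print('  top',np.median(q[i],0).round(4))
        print('  dir',np.linalg.svd(q[:,:2]-q[:,:2].mean(0))[2][0].round(3))
    m=near&((h[...,0]<5)|(h[...,0]>172))&(h[...,1]>140)&(P[...,2]>.12)&(P[...,0]>.5)
    if m.any():print(n,'red',np.median(P[m],0).round(4),[x.mean().round(1) for x in np.nonzero(m)])
E
python3 chk.py 17
```

```text
shift cm [ 1.87  0.38 -1.77] turn [-0.005 -0.011  0.004] deg 0.7
shift cm [ 1.87  0.38 -1.77] turn [ 1.784  0.031 -2.579] deg 179.7
t 20.3 pos [0.4283 0.0472 0.1457] F [-0.2  0.3 -1.3] op 0.122 q [-0.14 -0.37 -1.03  0.32  0.09 -0.12]
s blue [0.4203 0.004  0.1167] [0.5193 0.0844 0.1822] 578
s bail pts 62 [4.791e-01 3.000e-04 1.676e-01] [0.5087 0.0899 0.2276]
  top [0.4837 0.0441 0.2257]
  dir [-0.104 -0.995]
s red [0.5722 0.0483 0.186 ] [np.float64(184.3), np.float64(302.0)]
t blue [0.4209 0.0149 0.1109] [0.6033 0.0839 0.282 ] 449
t bail pts 70 [0.421  0.0091 0.1261] [0.5025 0.0896 0.2291]
  top [0.4833 0.0508 0.2261]
  dir [-0.7   -0.714]
t red [0.5734 0.0474 0.1846] [np.float64(169.5), np.float64(276.0)]
```

View pics/c17.png

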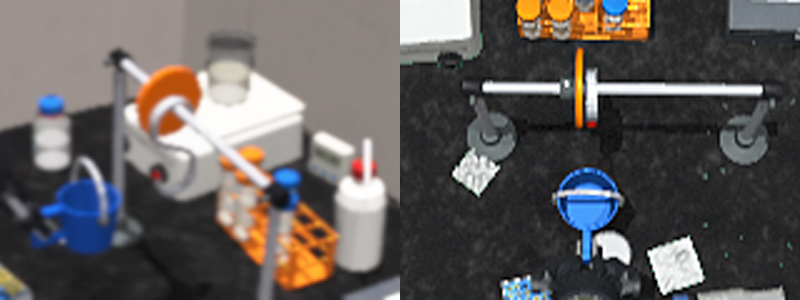

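The red tip is now at x≈0.573 (top crop (592,125)), so the hook has come nearly plumb, square to the bar and beside the plate. The bail top is at (0.483, 0.047, 0.223). It will enter the mouth at z≈0.205.

>>> carry_out --pt "1 0.1 -0.5 0 0 0" --pt "2 0.2 -1 0 0 0" --pt "3 0.3 -1.5 0 0 0" --pt "4 0.3 -1.8 0 0 0" --pt "5 0.3 -1.8 0 0 0"

```text
time_s: 20.82
ee_pos: [0.478, 0.0525, 0.1271]
tool_rot: [0.884, -0.002, 0.467, 0.009]
contact_force: [-0.4, -0.1, -1.0]
opening: 0.128
```

```bash
python3 chk.py 18
```

```text
shift cm [-3.1  -0.15  0.09] turn [-0.005 -0.012 -0.001] deg 0.7
shift cm [-3.1  -0.15  0.09] turn [ 1.785  0.035 -2.582] deg 179.9
t 20.82 pos [0.478  0.0525 0.1271] F [-0.4 -0.1 -1. ] op 0.128 q [-0.1  -0.21 -0.99  0.19  0.07 -0.1 ]
s blue [ 0.4391 -0.0107  0.0971] [0.5694 0.0934 0.2084] 582
s bail pts 84 [ 0.4202 -0.0099  0.1243] [0.56   0.0859 0.2155]
  top [0.4237 0.0013 0.213 ]
  dir [-0.921 -0.39 ]
s red [0.5728 0.045  0.1868] [np.float64(184.3), np.float64(302.0)]
t blue [0.4608 0.0189 0.0939] [0.6036 0.089  0.281 ] 448
t bail pts 108 [ 0.4201 -0.0088  0.1279] [0.5546 0.1133 0.2195]
  top [0.4234 0.0968 0.2157]
  dir [-1.    -0.004]
t red [0.5743 0.0474 0.1829] [np.float64(169.5), np.float64(276.0)]
```

View pics/c18.png

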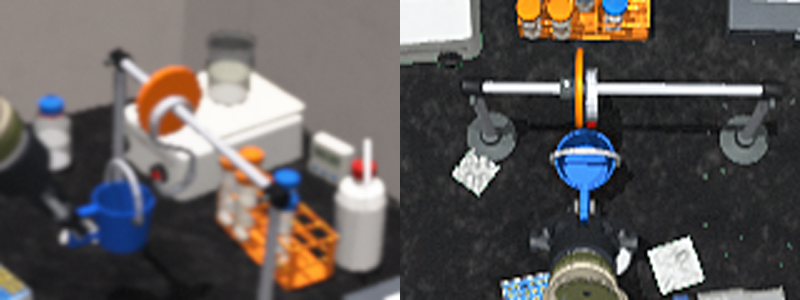

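>>> carry_out --pt "1 -0.3 0 0 0 0" --pt "2 -0.5 0 0 0 0" --pt "3 -0.5 0 0 0 0" --pt "3.6 -0.5 0 0 0 0" --pt "3.6 -0.5 0 0 0 0"

```text
time_s: 21.33
ee_pos: [0.5179, 0.0465, 0.1295]
tool_rot: [0.885, -0.002, 0.465, 0.008]
contact_force: [0.3, -0.3, -0.3]
opening: 0.129
```

```bash
python3 chk.py 19; python3 -c "
from h import *
s=dict(np.load('s19.npz'));cv2.imwrite('pics/z19.png',cv2.resize(s['img'][140:215,270:370],(800,600),interpolation=cv2.INTER_CUBIC))"
```

```text
shift cm [-7.09  0.45 -0.15] turn [-0.004 -0.008  0.   ] deg 0.5
shift cm [-7.09  0.45 -0.15] turn [ 1.79   0.034 -2.578] deg 179.8
t 21.33 pos [0.5179 0.0465 0.1295] F [ 0.3 -0.3 -0.3] op 0.129 q [-0.11 -0.12 -0.92  0.17  0.07 -0.1 ]
s blue [ 0.4328 -0.022   0.1009] [0.6087 0.0889 0.3216] 558
s bail pts 26 [ 0.4578 -0.0172  0.1863] [0.4747 0.0243 0.2193]
  top [ 0.4619 -0.0017  0.2158]
  dir [-0.041 -0.999]
t blue [0.4973 0.0136 0.0924] [0.6055 0.084  0.2786] 406
t bail pts 55 [ 0.4554 -0.014   0.141 ] [0.521  0.1087 0.2191]
  top [0.46   0.0907 0.2159]
  dir [-0.069  0.998]
```

View pics/z19.png

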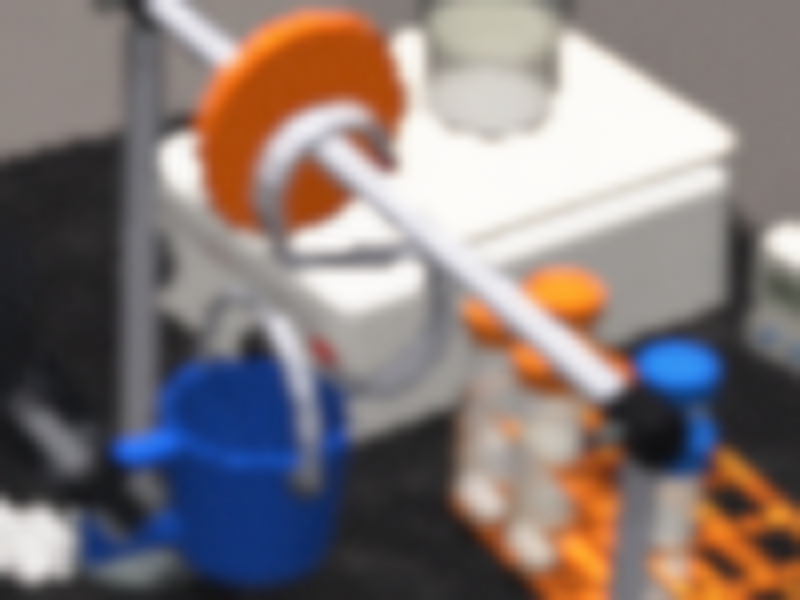

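```bash
python3 -c "
from h import *
s=dict(np.load('s19.npz'))
for p in ([.571,.0465,.2065],[.573,.047,.185],[.593,.047,.156],[.567,.047,.2325],[.619,.047,.19]): print(p,((proj(s,p)-[270,140]+.5)*8).round(0))"
```

```text
[0.571, 0.0465, 0.2065] [258. 313.]
[0.573, 0.047, 0.185] [260. 360.]
[0.593, 0.047, 0.156] [303. 411.]
[0.567, 0.047, 0.2325] [250. 255.]
[0.619, 0.047, 0.19] [367. 320.]
```

Useful finding: the hook's lower curl has been pushed (tip now at (318,345), about 6 px right of before). At this height the pail's far rim meets the curl's underside, because the curl dips below rim level. The cure is to retreat, pitch the pail nose-down by 0.25 rad, and enter with the bail only just above the tip.

>>> carry_out --pt "-1 0 0 0 0 0" --pt "-2.5 0 0 0 0 0" --pt "-4 0 0 0 0 0" --pt "-5 0 0 0 0 0" --pt "-5 0 0 0 0 0"

```text
time_s: 21.85
ee_pos: [0.4626, 0.0471, 0.127]
tool_rot: [0.884, -0.001, 0.467, 0.008]
contact_force: [0.3, 0.3, -1.5]
opening: 0.129
```

>>> carry_out --pt "0 0 0 0 0.08 0" --pt "0 0 0 0 0.16 0" --pt "-0.5 0 0 0 0.25 0" --pt "-0.5 0 0 0 0.25 0" --pt "-0.5 0 0 0 0.25 0"

```text
time_s: 22.27
ee_pos: [0.4596, 0.047, 0.1278]
tool_rot: [0.82, -0.001, 0.572, 0.008]
contact_force: [0.0, 0.6, -1.2]
opening: 0.122
```

```bash
python3 chk.py 20; python3 -c "
from h import *
s=dict(np.load('s20.npz'));cv2.imwrite('pics/z20.png',cv2.resize(s['img'][140:215,270:370],(800,600),interpolation=cv2.INTER_CUBIC))
p=np.array(observe()['ee_pos']);b=p+[.0704,0,.0615];print('bail',b.round(4),((proj(s,b)-[270,140]+.5)*8).round(0))
h=cv2.cvtColor(s['img'],cv2.COLOR_BGR2HSV)[165:195,290:320];m=((h[...,0]<6)|(h[...,0]>172))&(h[...,1]>110);print([x.mean()+o for x,o in zip(np.nonzero(m)[::-1],(290,165))],m.sum())
"
```

```text
shift cm [-1.26  0.4   0.02] turn [-0.005 -0.259  0.001] deg 14.9
shift cm [-1.26  0.4   0.02] turn [ 1.451  0.034 -2.78 ] deg 179.7
t 22.27 pos [0.4596 0.047  0.1278] F [ 0.   0.6 -1.2] op 0.122 q [-0.1  -0.11 -0.77  0.56  0.05 -0.11]
s blue [ 0.4203 -0.0105  0.0836] [0.5571 0.0851 0.3322] 575
s bail pts 104 [ 0.4205 -0.0176  0.1407] [0.5356 0.0894 0.2323]
  top [0.4263 0.0013 0.2282]
  dir [-0.883 -0.47 ]
s red [0.5654 0.0445 0.1886] [np.float64(184.7), np.float64(300.5)]
t blue [0.4465 0.0123 0.0768] [0.6043 0.083  0.2783] 451
t bail pts 112 [ 0.4223 -0.0145  0.1202] [0.5591 0.1072 0.2376]
  top [0.4255 0.0018 0.2252]
  dir [-0.966 -0.259]
t red [0.5607 0.0471 0.1866] [np.float64(173.1), np.float64(276.2)]
bail [0.5275 0.0472 0.1878] [153. 382.]
[np.float64(300.5), np.float64(184.5)] 12
```

View pics/z20.png

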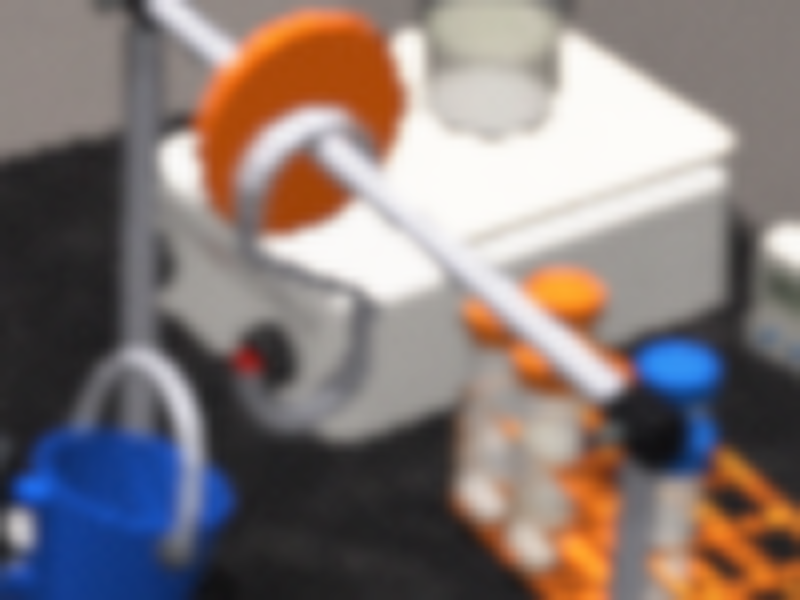

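View pics/c20.png

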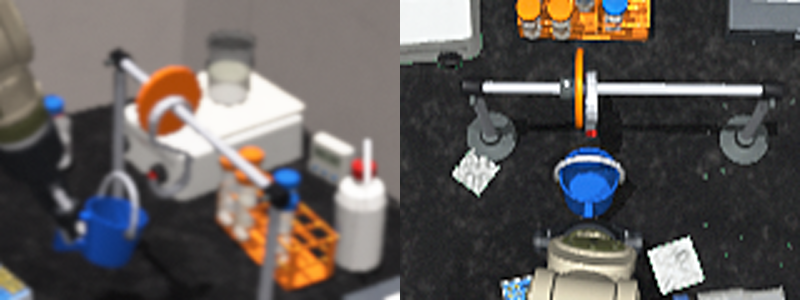

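Back to plumb: red tip (300.5,184.5) in the side view. The bail is at z≈0.189 by TCP; I raise it to 0.1965 and approach.

>>> carry_out --pt "0 0 0.4 0 0 0" --pt "0.8 0 0.8 0 0 0" --pt "1.6 0 0.8 0 0 0" --pt "2 0 0.8 0 0 0" --pt "2 0 0.8 0 0 0"

```text
time_s: 22.78
ee_pos: [0.4788, 0.0471, 0.135]
tool_rot: [0.82, -0.001, 0.573, 0.008]
contact_force: [0.4, 0.2, -1.0]
opening: 0.123
```

```bash
cat > z.py <<'E'
from h import *
import sys
s=snap('side','q'+sys.argv[1]);t=snap('top','r'+sys.argv[1]);cv2.imwrite('pics/z%s.png'%sys.argv[1],cv2.resize(s['img'][140:215,270:370],(800,600),interpolation=cv2.INTER_CUBIC))
st=observe();p=np.array(st['ee_pos']);phi=np.arcsin(-toolR(st).as_matrix()[2,0])-np.radians(55);b=p+[.053*np.cos(phi)+.077*np.sin(phi),0,.077*np.cos(phi)-.053*np.sin(phi)]
print('pos',p.round(4),'phi',phi.round(3),'bail',b.round(4),((proj(s,b)-[270,140]+.5)*8).round(0),'F',np.round(st['contact_force'],1))
h=cv2.cvtColor(s['img'],cv2.COLOR_BGR2HSV)[165:195,290:325];m=((h[...,0]<6)|(h[...,0]>172))&(h[...,1]>110);print('red side',[(x.mean()+o).round(1) for x,o in zip(np.nonzero(m)[::-1],(290,165))],m.sum())
h=cv2.cvtColor(t['img'],cv2.COLOR_BGR2HSV)[160:185,265:290];m=((h[...,0]<6)|(h[...,0]>172))&(h[...,1]>110);print('red top',[(x.mean()+o).round(1) for x,o in zip(np.nonzero(m)[::-1],(265,160))],m.sum())
E
python3 z.py 21
```

```text
pos [0.4772 0.0472 0.1341] phi 0.262 bail [0.5483 0.0472 0.1948] [203. 353.] F [-0.5 -0.1 -1.2]
red side [np.float64(303.4), np.float64(184.1)] 11
red top [np.float64(275.8), np.float64(168.5)] 13
```

View pics/z21.png

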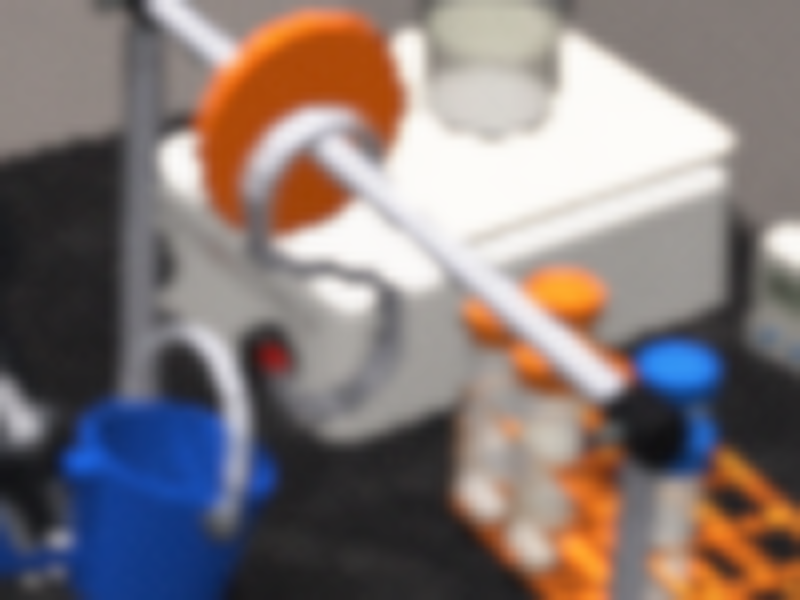

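The hook is still swinging slightly (red tip 300.5→303.4 px). I'll wait for it to settle.

>>> carry_out --pt "0 0 0 0 0 0" --pt "0 0 0 0 0 0" --pt "0 0 0 0 0 0" --pt "0 0 0 0 0 0" --pt "0 0 0 0 0 0"

```text
time_s: 23.3
ee_pos: [0.4771, 0.0473, 0.1341]
tool_rot: [0.819, -0.0, 0.574, 0.008]
contact_force: [0.6, 0.3, -1.2]
opening: 0.126
```

>>> carry_out --pt "0 0 0 0 0 0" --pt "0 0 0 0 0 0" --pt "0 0 0 0 0 0" --pt "0 0 0 0 0 0" --pt "0 0 0 0 0 0"

```text
time_s: 23.72
ee_pos: [0.4771, 0.0473, 0.1341]
tool_rot: [0.819, -0.0, 0.574, 0.008]
contact_force: [0.6, -0.1, -0.2]
opening: 0.126
```

```bash
python3 z.py 22; python3 z.py 23;python3 z.py 24;python3 z.py 25
```

```text
pos [0.4771 0.0473 0.1341] phi 0.262 bail [0.5482 0.0473 0.1947] [202. 353.] F [-0.1 -0.4 -1.7]
red side [np.float64(301.9), np.float64(184.4)] 11
red top [np.float64(275.9), np.float64(168.2)] 13
pos [0.4771 0.0473 0.1341] phi 0.262 bail [0.5482 0.0473 0.1947] [202. 353.] F [0.  0.9 0.2]
red side [np.float64(303.5), np.float64(184.3)] 14
red top [np.float64(276.1), np.float64(166.7)] 9
pos [0.4771 0.0473 0.1341] phi 0.262 bail [0.5482 0.0473 0.1947] [202. 353.] F [-0.2  0.1 -0.5]
red side [np.float64(303.6), np.float64(184.1)] 11
red top [np.float64(277.8), np.float64(169.0)] 14
pos [0.4771 0.0473 0.1341] phi 0.262 bail [0.5482 0.0473 0.1947] [202. 353.] F [-0.1  0.  -0.3]
red side [np.float64(302.7), np.float64(184.2)] 14
red top [np.float64(275.9), np.float64(169.4)] 15
```

>>> carry_out --pt "0.6 0 0.2 0 0 0" --pt "1.2 0 0.2 0 0 0" --pt "1.8 0 0.2 0 0 0" --pt "2.2 0 0.2 0 0 0" --pt "2.2 0 0.2 0 0 0"

```text
time_s: 24.53
ee_pos: [0.5005, 0.0471, 0.1363]
tool_rot: [0.819, -0.0, 0.573, 0.008]
contact_force: [-0.3, 0.5, -0.9]
opening: 0.127
```

```bash
python3 z.py 26
```

```text
pos [0.4991 0.0473 0.1358] phi 0.263 bail [0.5703 0.0473 0.1964] [255. 335.] F [-0.9  0.5 -0.9]
red side [np.float64(nan), np.float64(nan)] 0
red top [np.float64(280.0), np.float64(170.0)] 2z.py:6: RuntimeWarning: Mean of empty slice.
  h=cv2.cvtColor(s['img'],cv2.COLOR_BGR2HSV)[165:195,290:325];m=((h[...,0]<6)|(h[...,0]>172))&(h[...,1]>110);print('red side',[(x.mean()+o).round(1) for x,o in zip(np.nonzero(m)[::-1],(290,165))],m.sum())
  ret = ret.dtype.type(ret / rcount)
```

View pics/z26.png

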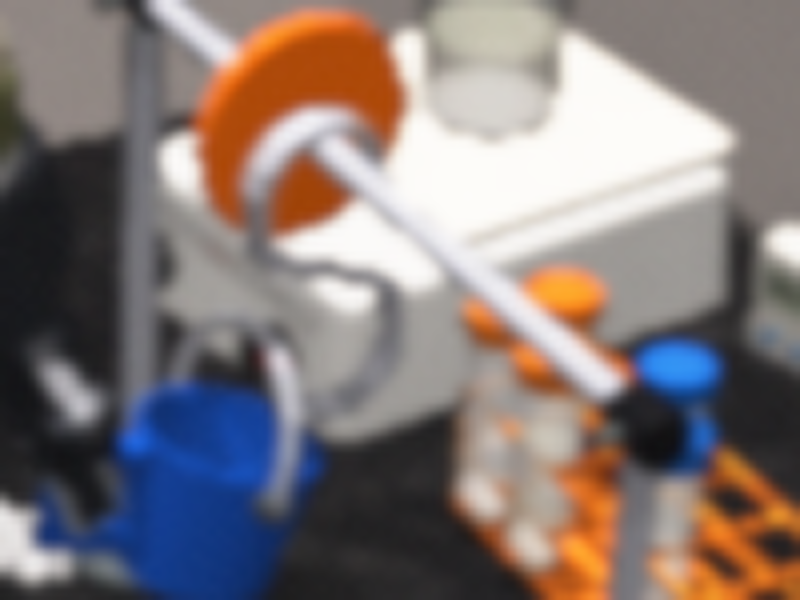

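The bail top (230,322) is just above and short of the tip (262,355). The rim (325,460) is under the curl and the hook is undisturbed. Continuing.

>>> carry_out --pt "0.6 0 0.1 0 0 0" --pt "1.2 0 0.2 0 0 0" --pt "1.8 0 0.3 0 0 0" --pt "2.4 0 0.3 0 0 0" --pt "2.4 0 0.3 0 0 0"

```text
time_s: 25.05
ee_pos: [0.525, 0.0471, 0.1394]
tool_rot: [0.819, -0.0, 0.573, 0.008]
contact_force: [1.3, -0.2, -0.7]
opening: 0.133
```

```bash
python3 z.py 27 2>/dev/null
```

```text
pos [0.5234 0.0473 0.1387] phi 0.263 bail [0.5945 0.0473 0.1993] [311. 314.] F [ 0.4  0.1 -1.3]
red side [np.float64(303.5), np.float64(184.0)] 10
red top [np.float64(275.6), np.float64(168.4)] 5
```

View pics/z27.png

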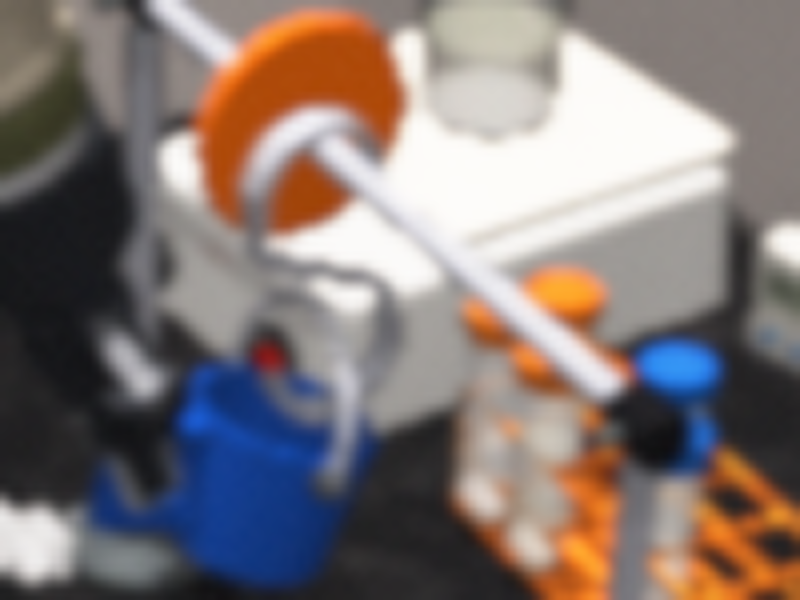

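The bail is past the tip (red (268,352)) and inside the curl. Lowering and levelling the pail.

>>> carry_out --pt "0 0 -0.8 0 0 0" --pt "0.3 0 -1.8 0 -0.05 0" --pt "0.7 0 -2.7 0 -0.11 0" --pt "1.2 0 -3.6 0 -0.17 0" --pt "1.5 0 -4.2 0 -0.22 0"

```text
time_s: 25.57
ee_pos: [0.537, 0.0474, 0.0952]
tool_rot: [0.877, -0.001, 0.48, 0.008]
contact_force: [0.1, -0.7, -1.5]
opening: 0.125
```

>>> carry_out --pt "0.2 0 -0.5 0 -0.04 0" --pt "0.2 0 -0.9 0 -0.04 0" --pt "0.2 0 -1.1 0 -0.04 0" --pt "0.2 0 -1.1 0 -0.04 0"

```text
time_s: 25.9
ee_pos: [0.5398, 0.0473, 0.0847]
tool_rot: [0.887, -0.001, 0.463, 0.008]
contact_force: [-0.6, -0.1, 0.8]
opening: 0.132
```

```bash
python3 z.py 28 2>/dev/null
```

```text
pos [0.5397 0.0473 0.0848] phi 0.002 bail [0.5929 0.0473 0.1616] [303. 398.] F [ 0.9 -0.3  0.7]
red side [np.float64(303.2), np.float64(184.2)] 13
red top [np.float64(276.6), np.float64(167.8)] 5
```

View pics/z28.png

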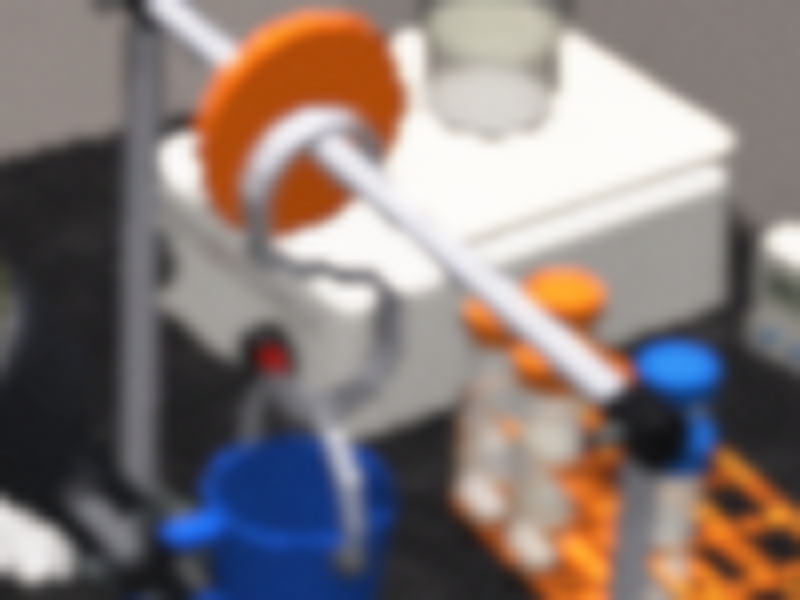

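>>> carry_out --pt "0 0 -0.1 0 0 0" --pt "0 0 -0.2 0 0 0" --pt "0 0 -0.3 0 0 0" --pt "0 0 -0.3 0 0 0"

```text
time_s: 26.33
ee_pos: [0.542, 0.0472, 0.0837]
tool_rot: [0.887, -0.002, 0.461, 0.008]
contact_force: [0.1, -0.5, 5.2]
opening: 0.13
```

The bail now bears on the curl (Fz +5.2 N). Easing up slightly and releasing.

>>> carry_out --pt "0 0 0.1 0 0 0" --pt "0 0 0.1 0 0 0"

```text
time_s: 26.5
ee_pos: [0.5417, 0.0471, 0.0845]
tool_rot: [0.887, -0.002, 0.461, 0.008]
contact_force: [0.6, -0.8, -1.0]
opening: 0.128
```

>>> carry_out --pt "0 0 0 0 0 0" --pt "0 0 0 0 0 0" --pt "0 0 0 0 0 0" --pt "0 0 0 0 0 0" --pt "0 0 0 0 0 0" --jaw 4

```text
time_s: 26.92
ee_pos: [0.5416, 0.0472, 0.0843]
tool_rot: [0.887, -0.002, 0.461, 0.008]
contact_force: [-0.3, -1.3, -0.5]
opening: 0.466
```

```bash
python3 z.py 29 2>/dev/null
```

```text
pos [0.5417 0.0471 0.0844] phi -0.001 bail [0.5946 0.0471 0.1615] [307. 398.] F [ 0.4  0.1 -0.1]
red side [np.float64(302.5), np.float64(184.0)] 12
red top [np.float64(273.9), np.float64(171.7)] 10
```

View pics/z29.png

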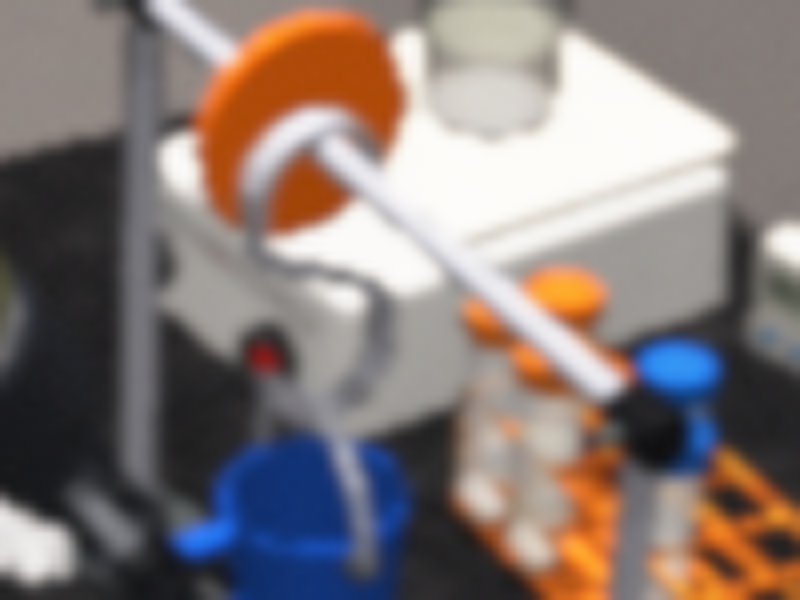

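The pail hangs. Retreating along the tool axis.

>>> carry_out --pt "-0.6 0 0.8 0 0 0" --pt "-1.7 0 2.5 0 0 0" --pt "-2.9 0 4.1 0 0 0" --pt "-4.1 0 5.8 0 0 0" --pt "-5.2 0 7.4 0 0 0"

```text
time_s: 27.43
ee_pos: [0.4888, 0.0472, 0.159]
tool_rot: [0.887, -0.002, 0.461, 0.008]
contact_force: [0.6, 0.8, 0.3]
opening: 0.47
```

>>> carry_out --pt "-1 0 1 0 0.1 0" --pt "-2.5 0 3 0 0.2 0" --pt "-4 0 5 0 0.3 0" --pt "-5 0 7 0 0.42 0" --pt "-5 0 9 0 0.54 0"

```text
time_s: 27.85
ee_pos: [0.4365, 0.0474, 0.2503]
tool_rot: [0.737, 0.0, 0.676, 0.008]
contact_force: [1.1, 0.3, -0.3]
opening: 0.468
```

```bash
cat > f.py <<'E'
from h import *
import sys
tag=sys.argv[1]
s=snap('side','a'+tag);t=snap('top','b'+tag);st=observe()
print('t',st['time_s'],'q',np.round(st['qpos'],2),'p',np.round(st['ee_pos'],3))
a=np.hstack([cv2.resize(s['img'][135:225,265:385],(400,300),interpolation=cv2.INTER_CUBIC),cv2.resize(t['img'][130:220,220:340],(400,300),interpolation=cv2.INTER_CUBIC)]);cv2.imwrite('pics/f%s.png'%tag,a)
for n,c in(('s',s),('t',t)):
    P=pts(c);h=cv2.cvtColor(c['img'],cv2.COLOR_BGR2HSV)
    near=(P[...,0]>.5)&(P[...,0]<.67)&(abs(P[...,1]-.05)<.06)
    pl=near&(h[...,0]>5)&(h[...,0]<18)&(h[...,1]>150)&(P[...,2]>.22)
    print(n,'plate y pct',np.percentile(P[pl][:,1],[10,50,90]).round(4),pl.sum())
    hk=near&(h[...,1]<70)&(P[...,2]>.165)&(P[...,2]<.295)&(P[...,1]<.075)&((P[...,2]<.25)|(P[...,2]>.28)|(abs(P[...,0]-.593)>.014))&(P[...,1]>.02)
    q=P[hk]
    if len(q):print(n,'hook y pct',np.percentile(q[:,1],[10,50,90]).round(4),len(q))
    up=q[q[:,2]>.225]
    if len(up):print('  upper',np.median(up,0).round(4),len(up))
    lo=q[q[:,2]<.225]
    if len(lo):print('  lower',np.median(lo,0).round(4),len(lo))
    r=near&((h[...,0]<6)|(h[...,0]>172))&(h[...,1]>110)&(P[...,2]>.15)
    if r.any():print(n,'red',np.median(P[r],0).round(4),[x.mean().round(1) for x in np.nonzero(r)])
    b=near&(h[...,0]>100)&(h[...,0]<125)&(h[...,1]>120)&(P[...,2]<.14)
    print(n,'blue',P[b].min(0).round(3),P[b].max(0).round(3),[x.mean().round(2) for x in np.nonzero(b)])
E
python3 f.py 30
```

```text
t 27.95 q [-0.09 -0.02 -0.3   1.2   0.02 -0.1 ] p [0.444 0.047 0.252]
s plate y pct [0.0526 0.0555 0.0583] 331
s hook y pct [0.0386 0.0448 0.0546] 219
  upper [0.5804 0.0458 0.2652] 133
  lower [0.621  0.0437 0.1913] 86
s red [0.5742 0.0431 0.1857] [np.float64(184.5), np.float64(303.0)]
s blue [ 0.527  0.002 -0.   ] [0.644 0.109 0.12 ] [np.float64(209.76), np.float64(305.28)]
t plate y pct [0.0578 0.0634 0.0646] 52
t hook y pct [0.042  0.0478 0.0702] 76
  upper [0.5862 0.0477 0.2767] 75
  lower [0.5944 0.0538 0.2142] 1
t red [0.5695 0.0472 0.2117] [np.float64(168.5), np.float64(276.0)]
t blue [ 0.583  0.012 -0.005] [0.655 0.087 0.117] [np.float64(165.61), np.float64(277.97)]
```

View pics/f30.png

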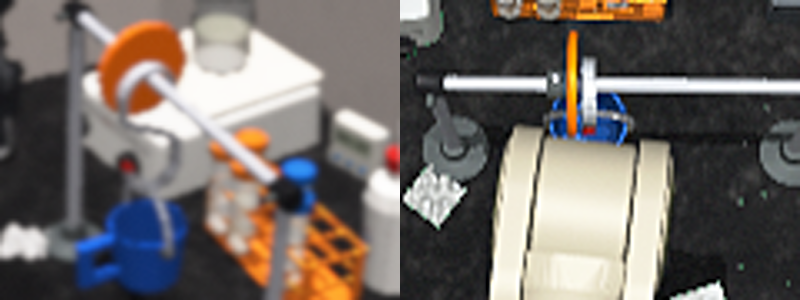

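The pail hangs free. Checking the gap between hook and plate precisely on the top-view profile.

```bash
python3 - <<'E'
from h import *
t=dict(np.load('b30.npz'));P=pts(t)
for v in range(150,164):
    print(v,' '.join('%3d/%3d/%3d'%tuple(t['img'][v,u]) for u in range(268,284)))
cv2.imwrite('pics/g30.png',cv2.resize(t['img'][136:181,250:310],(800,600),interpolation=cv2.INTER_NEAREST))
K=t['K']
for nm,p in(('plate -y face top',[.592,.0555,.315]),('y.06',[.592,.06,.28]),('y.05',[.592,.05,.28])): print(nm,proj(t,p).round(2))
E
```

```text
150  47/ 45/ 39  50/ 33/ 12  21/123/234  14/193/255   0/186/255   6/  6/ 33 164/149/139 236/226/220 222/215/207 238/230/222 128/124/120  30/ 29/ 29  40/ 43/ 43  46/ 49/ 52  54/ 53/ 55  49/ 47/ 47
151  68/ 64/ 55  73/ 55/ 34  35/130/240  43/207/255   9/195/255   7/ 11/ 34 185/171/161 247/242/237 236/232/228 247/243/239 135/133/129  28/ 27/ 26  40/ 37/ 39  43/ 45/ 46  47/ 46/ 47  43/ 42/ 41
152  81/ 79/ 68  97/ 76/ 57  32/132/242  69/224/255  31/209/255  13/ 11/ 30 113/102/ 94 255/255/251 247/243/239 255/252/248 141/138/135  13/ 13/ 14  26/ 25/ 24  28/ 31/ 33  17/ 19/ 17  17/ 18/ 16
153  60/ 57/ 49 105/ 85/ 61  25/127/243  79/234/255  43/215/255  66/ 51/ 58  99/ 89/ 81 252/247/244 237/232/229 241/235/232 178/170/168 153/147/144 166/161/157 168/161/158 168/160/156 164/158/155
154  65/ 64/ 53 114/ 94/ 69  18/119/243  69/225/255  38/209/255 119/102/110 121/109/101 255/255/255 252/250/249 253/251/249 237/234/231 254/251/248 255/255/251 255/255/253 255/255/252 255/255/253
155 109/106/ 93 125/104/ 80  16/116/242  55/214/255  33/201/255 126/112/120 134/119/112 255/255/255 255/255/255 255/255/
[... 1019 characters left out ...]
  82/ 38/ 13  85/ 43/ 17  76/ 36/ 13
161  79/ 33/  0  92/ 21/  0  33/121/253   0/153/255   0/154/255 161/ 63/ 23 203/170/146 239/238/235 222/218/212 224/220/213 248/252/250  90/ 34/  2  90/ 38/  6  85/ 40/  9  82/ 41/ 11  81/ 41/ 12
162  75/ 39/ 20  93/ 39/  0  35/117/242   0/147/255   0/147/255 202/100/ 55 168/139/120 224/219/214 197/191/188 194/191/185 225/225/219  96/ 43/ 17 104/ 47/ 12 118/ 57/ 20  61/ 22/  0  75/ 30/  0
163  97/ 87/ 81 107/ 81/ 58  30/120/241   0/140/255   0/142/255 120/ 89/ 78 113/112/106 222/218/213 217/208/206 215/210/204 226/223/218 129/120/115 147/130/126 150/119/108 101/102/100 114/104/103
plate -y face top [273.11 152.  ]
y.06 [271.61 155.15]
y.05 [275.16 155.25]
```

View pics/g30.png

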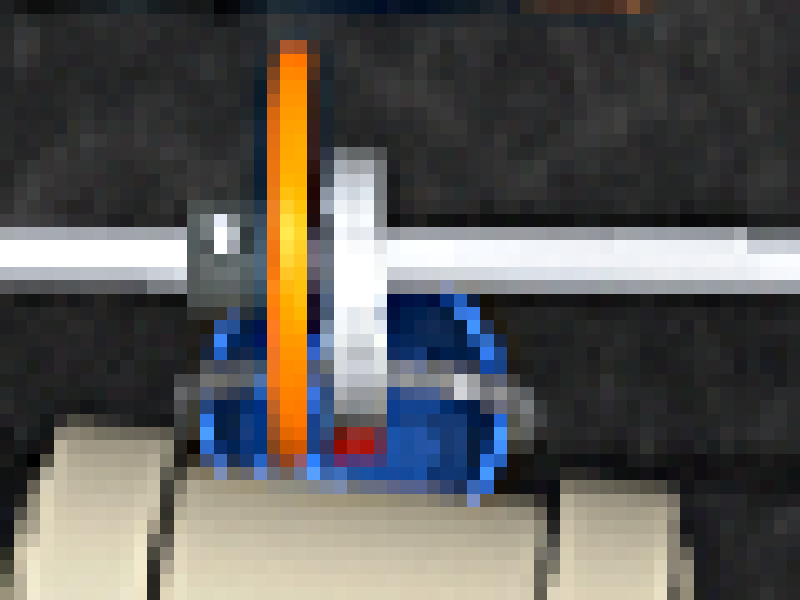

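Top view: plate at columns 270–273, hook at 274.6–278.8. That leaves roughly a 3–4 mm gap, with centres about 14 mm apart (limit 18). It passes, but it isn't "right up against", so I'll nudge it gently with the straddling fingers.

>>> carry_out --pt "0 -1.5 2.5 0 0.04 0.1" --pt "0 -3 5 0 0.08 0.2" --pt "0 -4.5 8 0 0.08 0.32" --pt "0 -6 11 0 0.08 0.44" --pt "0 -6.5 12 0 0.08 0.56"

```text
time_s: 28.37
ee_pos: [0.4452, -0.0201, 0.3745]
tool_rot: [0.682, -0.188, 0.674, 0.212]
contact_force: [-0.1, 0.5, 0.8]
opening: 0.469
```

>>> carry_out --pt "2 0 0 0 0 0.12" --pt "5 0 0 0 0 0.24" --pt "8 0 0 0 0 0.36" --pt "11 0 0 0 0 0.48" --pt "14 0 0 0 0 0.6"

```text
time_s: 28.78
ee_pos: [0.5865, -0.0202, 0.3738]
tool_rot: [0.588, -0.381, 0.587, 0.406]
contact_force: [0.7, 0.0, -0.3]
opening: 0.47
```

```bash
python3 - <<'E'
from h import *
goal([.594,-.02,.262],.016+np.pi/2)
E
```

```text
shift cm [  0.75   0.02 -11.18] turn [-0.025 -0.025  0.407] deg 23.4
shift cm [  0.75   0.02 -11.18] turn [-0.034  0.035 -2.734] deg 156.7
t 28.78 pos [ 0.5865 -0.0202  0.3738] F [ 0.7  0.  -0.3] op 0.47 q [-0.18  0.37  0.48  1.7   0.03 -1.36]
```

>>> carry_out --pt "0.4 0 0 -0.01 -0.01 0.12" --pt "0.7 0 0 -0.02 -0.02 0.24" --pt "0.7 0 0 -0.025 -0.025 0.36" --pt "0.7 0 0 -0.025 -0.025 0.407" --pt "0.7 0 0 -0.025 -0.025 0.407"

```text
time_s: 29.2
ee_pos: [0.5936, -0.02, 0.3728]
tool_rot: [0.496, -0.504, 0.495, 0.504]
contact_force: [-0.1, 1.1, 0.1]
opening: 0.469
```

>>> carry_out --pt "0 0 -3 0 0 0" --pt "0 0 -6 0 0 0" --pt "0 0 -9 0 0 0" --pt "0 0 -11 0 0 0" --pt "0 0 -11.2 0 0 0"

```text
time_s: 29.62
ee_pos: [0.591, -0.0196, 0.2557]
tool_rot: [0.495, -0.502, 0.497, 0.506]
contact_force: [-0.7, -0.4, -0.3]
opening: 0.467
```

```bash
python3 - <<'E'
from h import *
goal([.594,.025,.262],.016+np.pi/2)
E
python3 f.py 31
```

```text
shift cm [0.3  4.46 0.63] turn [-0.002 -0.007 -0.   ] deg 0.4
shift cm [0.3  4.46 0.63] turn [ 1.100e-02 -3.000e-03  3.141e+00] deg 180.0
t 29.62 pos [ 0.591  -0.0196  0.2557] F [-0.7 -0.4 -0.3] op 0.467 q [-0.17  0.35  0.15  1.38  0.   -1.76]
t 29.7167 q [-0.17  0.35  0.16  1.39  0.   -1.76] p [ 0.593 -0.02   0.26 ]
s plate y pct [0.0523 0.0554 0.0585] 123
s hook y pct [0.0383 0.0437 0.0548] 147
  upper [0.5689 0.045  0.2543] 74
  lower [0.6235 0.0437 0.1853] 73
s red [0.575  0.0465 0.1853] [np.float64(184.6), np.float64(302.9)]
s blue [ 0.523  0.004 -0.003] [0.647 0.109 0.119] [np.float64(209.89), np.float64(304.84)]
t plate y pct [0.059  0.0626 0.0647] 40
t hook y pct [0.0684 0.0715 0.073 ] 10
  upper [0.5932 0.0715 0.2823] 10
t blue [ 0.58   0.071 -0.001] [0.643 0.086 0.121] [np.float64(165.46), np.float64(266.5)]
```

View pics/f31.png

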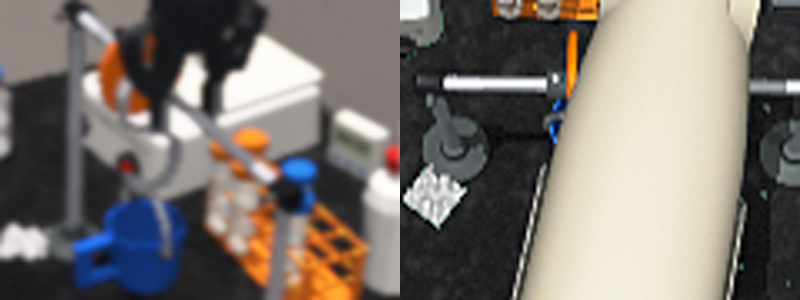

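Straddling the bar, with the pail steady. Closing in slowly.

>>> carry_out --pt "0 1 0.1 0 0 0" --pt "0 2 0.2 0 0 0" --pt "0 3 0.2 0 0 0" --pt "0 3.8 0.2 0 0 0" --pt "0 4.3 0.2 0 0 0"

```text
time_s: 30.13
ee_pos: [0.5932, 0.0249, 0.263]
tool_rot: [0.496, -0.504, 0.495, 0.505]
contact_force: [-0.2, 0.0, -0.4]
opening: 0.466
```

>>> carry_out --pt "0 0.1 0 0 0 0" --pt "0 0.2 0 0 0 0" --pt "0 0.4 0 0 0 0" --pt "0 0.5 0 0 0 0" --pt "0 0.6 0 0 0 0"

```text
time_s: 30.55
ee_pos: [0.5934, 0.0303, 0.263]
tool_rot: [-0.496, 0.504, -0.495, -0.504]
contact_force: [-0.1, -1.9, 0.8]
opening: 0.469
```

>>> carry_out --pt "0 0.1 0 0 0 0" --pt "0 0.2 0 0 0 0" --pt "0 0.3 0 0 0 0" --pt "0 0.3 0 0 0 0" --pt "0 0.3 0 0 0 0"

```text
time_s: 30.97
ee_pos: [0.5935, 0.0324, 0.2631]
tool_rot: [-0.496, 0.505, -0.496, -0.504]
contact_force: [1.6, -6.5, -0.4]
opening: 0.469
```

>>> carry_out --pt "0 0.1 0 0 0 0" --pt "0 0.2 0 0 0 0" --pt "0 0.3 0 0 0 0" --pt "0 0.3 0 0 0 0"

```text
time_s: 31.3
ee_pos: [0.5935, 0.0326, 0.2632]
tool_rot: [-0.495, 0.506, -0.498, -0.502]
contact_force: [-0.8, -10.5, 0.9]
opening: 0.466
```

It stalls at y=0.0326 with 10.5 N, so the hook is on the plate. Backing off gently.

>>> carry_out --pt "0 -0.3 0 0 0 0" --pt "0 -0.8 0 0 0 0" --pt "0 -1.8 0 0 0 0" --pt "0 -3.2 0 0 0 0" --pt "0 -5 0 0 0 0"

```text
time_s: 31.72
ee_pos: [0.5934, -0.0176, 0.2631]
tool_rot: [-0.494, 0.506, -0.497, -0.503]
contact_force: [-0.3, 0.6, -0.5]
opening: 0.466
```

>>> carry_out --pt "0 -0.5 3 0 0 0" --pt "0 -1 6 0 0 0" --pt "0 -1 9.5 0 0 0" --pt "-2 -2 11 0 0 0" --pt "-5 -4 11 0 0 0"

```text
time_s: 32.13
ee_pos: [0.5459, -0.058, 0.3764]
tool_rot: [-0.495, 0.508, -0.495, -0.501]
contact_force: [-1.2, -1.5, 0.6]
opening: 0.47
```

>>> carry_out --pt "-2 -3 0 0 0 0" --pt "-5 -6 0 0 0 0" --pt "-8 -9 0 0 0 0" --pt "-10 -12 0 0 0 0" --pt "-12 -15 0 0 0 0"

```text
time_s: 32.55
ee_pos: [0.424, -0.2095, 0.3768]
tool_rot: [-0.496, 0.508, -0.495, -0.501]
contact_force: [-0.0, -0.1, 0.0]
opening: 0.468
```

>>> carry_out --pt "0 0 0 0 0 0" --pt "0 0 0 0 0 0" --pt "0 0 0 0 0 0" --pt "0 0 0 0 0 0" --pt "0 0 0 0 0 0"

```text
time_s: 32.97
ee_pos: [0.4246, -0.2087, 0.3767]
tool_rot: [-0.495, 0.509, -0.494, -0.501]
contact_force: [-0.0, -0.1, 0.1]
opening: 0.468
```

>>> carry_out --pt "0 0 0 0 0 0" --pt "0 0 0 0 0 0" --pt "0 0 0 0 0 0" --pt "0 0 0 0 0 0" --pt "0 0 0 0 0 0"

```text
time_s: 33.38
ee_pos: [0.4248, -0.2084, 0.3767]
tool_rot: [-0.495, 0.509, -0.494, -0.502]
contact_force: [-0.4, 0.1, 0.2]
opening: 0.47
```

```bash
python3 f.py 32; python3 f.py 33 | grep -E 'red|blue'; python3 - <<'E'
from h import *
t=dict(np.load('b33.npz'))
for v in(151,158,160):print(v,' '.join('%3d/%3d/%3d'%tuple(t['img'][v,u]) for u in range(268,281)))
E
```

```text
t 33.4833 q [-0.63  0.1   0.14  1.59 -0.   -2.22] p [ 0.425 -0.209  0.377]
s plate y pct [0.0509 0.0555 0.0577] 58
s hook y pct [0.0415 0.0453 0.0536] 112
  upper [0.5708 0.0452 0.2531] 62
  lower [0.6253 0.0455 0.1787] 50
s red [0.5738 0.048  0.1872] [np.float64(183.9), np.float64(302.3)]
s blue [ 0.527  0.003 -0.001] [0.653 0.107 0.118] [np.float64(209.5), np.float64(304.44)]
t plate y pct [0.0579 0.0633 0.0646] 56
t hook y pct [0.0454 0.0519 0.0704] 78
  upper [0.5869 0.0527 0.277 ] 75
  lower [0.5958 0.0449 0.2171] 3
t red [0.5726 0.0503 0.1915] [np.float64(168.6), np.float64(274.7)]
t blue [ 0.525  0.015 -0.012] [0.656 0.09  0.119] [np.float64(172.0), np.float64(275.66)]
s red [0.5736 0.0467 0.1857] [np.float64(183.9), np.float64(302.3)]
s blue [ 0.527  0.005 -0.004] [0.645 0.108 0.119] [np.float64(209.49), np.float64(304.49)]
t red [0.5732 0.0504 0.1892] [np.float64(168.6), np.float64(274.7)]
t blue [ 0.525  0.013 -0.005] [0.655 0.089 0.119] [np.float64(171.98), np.float64(275.73)]
151  65/ 60/ 52  70/ 51/ 32  31/126/229  39/198/255   0/179/255 100/ 82/ 85 189/177/169 235/225/218 240/232/227 127/124/121  24/ 23/ 23  41/ 40/ 38  37/ 40/ 39
158  71/ 70/ 63  80/ 63/ 41  15/126/255   0/167/255   0/174/255 125/108/112 144/134/124 255/255/255 255/255/255 170/144/124  58/  8/  0  70/ 20/  0  69/ 22/  0
160  64/ 26/  1  79/ 22/  0  28/121/248   0/155/255   0/153/255 111/ 96/ 97 202/189/180 242/238/233 242/243/241 162/135/119  63/ 20/  0  74/ 32/  6  80/ 37/ 10
```

View pics/f33.png

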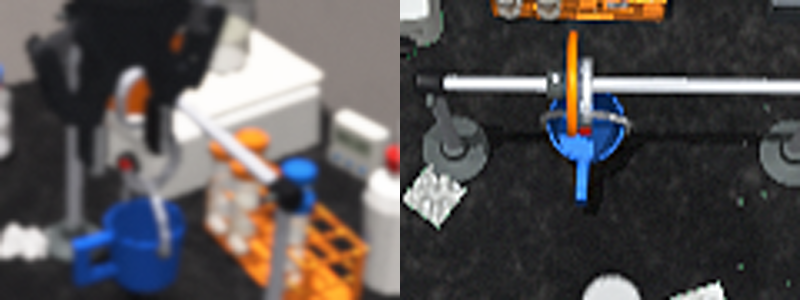

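The top view now shows the hook touching the plate (hook columns 273–277 beside plate 270–273) and the pail hanging still beneath it. I'll do a last check for stillness and of the bystanders, then hand in.

```bash
python3 f.py 34 | grep -E 'red|blue'; python3 - <<'E'
from h import *
from station import sign_off
a=np.load('top0.npz')['img'].astype(int);b=np.load('b34.npz')['img'].astype(int)
for nm,u,v in(('beaker',150,200),('bottleL',170,170),('dish',283,221),('tips',256,239),('lamp',330,242),('bottleR',409,175)):
    print(nm,'mean diff',np.abs(a[v-10:v+11,u-10:u+11]-b[v-10:v+11,u-10:u+11]).mean().round(1))
print(observe()['contact_force'],sign_off())
E
```

```text
s red [0.574  0.0461 0.1875] [np.float64(183.9), np.float64(302.3)]
s blue [ 0.526  0.004 -0.   ] [0.657 0.11  0.119] [np.float64(209.54), np.float64(304.44)]
t red [0.5732 0.0504 0.1886] [np.float64(168.6), np.float64(274.7)]
t blue [ 0.524  0.013 -0.005] [0.657 0.09  0.116] [np.float64(172.06), np.float64(275.7)]
beaker mean diff 6.8
bottleL mean diff 7.1
dish mean diff 7.4
tips mean diff 21.5
lamp mean diff 45.5
bottleR mean diff 69.9
the job is handed in; nothing more can be done
[ 0.15269151 -0.65976119 -0.64064382] None
```

The job is handed in: the S-hook hangs on the rail up against the stop plate, with the pail hanging from its lower curl. The robot reported no verdict.

**What I did:** I hung the hook right of the plate and slid it along the bar. I then hung the pail by its bail, and nudged the hook until it stalled on the plate at about 10 N.

**Problems on the way:**
- The first push was one-sided and yawed the hook. I mended that by straddling the bar with both fingers.
- On the first try at hanging the pail, its rim bumped the hook's curl. I retreated, pitched the pail nose-down and entered cleanly.

**Last checks, about 33 s in:**
- **Hook and plate:** in the top view they sit side by side with no visible gap, centres about 10 mm apart. I did not measure the hook's final tilt numerically.
- **Stillness:** hook and pail moved by less than 0.1 px between frames, and the gripper was well clear.
- **Bystanders:**
  - The beaker, left bottle and dish compare closely with the first picture.
  - The tip rack, lamp and right bottle differ more there (21 to 70 grey levels, against about 7 for the others). That is probably the arm or its shadow in view, but I did not confirm it. I saw no unexpected contact force near them.

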